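Fit check of a taper arbor and its release with a drift

TASK

Check the fit of the yellow-headed taper arbor: take it from the rack, put its shank into the sleeve of the green stand, twist it until its tang drops into the drive ring inside, and seat it fully home with a firm twisting push of about 10 N (never over 20 N). Let go, then free it without pulling on it: drive the blue drift through the sleeve's slot, under the tang, with no more than about 30 N, until the arbor has broken loose and stands 5 to 10 mm higher, upright in the sleeve. Leave the drift through the slot, let go of it, and leave the other things alone.

Things in the scene. Friction and masses are not known exactly. Their poses are not given: they have to be found in the camera images.
- arbor: Loose taper arbor, 0.45 kg, 131 mm long, hanging in one of the rack's two holes. Origin: middle of the lower end face of its tang; z up along it. Flat steel tang at the bottom, 14 mm (its x) by 7 mm (its y), 24 mm long; then the round tapered shank, radius 8.5 mm at z = 24 mm to 15.7 mm at z = 75 mm, 8 degrees half angle. Half a turn gives the same fit.
- arbor_head (a point): Middle of the arbor's yellow head, 102 mm above its origin. The head is 26 mm (arbor x) by 22 mm (arbor y) and 38 mm high (z = 83 to 121 mm): grip it from above across the 22 mm. Below it the dark collar, 21 mm radius, z = 75 to 83 mm; above it a steel nose of 9 mm radius, to z = 131 mm.
- stand: Fixed stand. Origin: on the table under the sleeve's axis, z up. Green plate 20 mm thick, x = -150 to +80 mm, 110 mm wide. On it the upright grey sleeve, 28 mm radius, with a tapered bore. A through slot 15 mm wide (y), 22 mm high runs along the stand's x under the bore; its floor is the plate's top. A home arbor has its origin 32 mm (give or take 1.5 mm) above the stand's origin.
- stand_mouth (a point): Middle of the sleeve's mouth, 102 mm above the table; the bore is 14.7 mm in radius here, 8 degrees half angle. With the arbor home the underside of its collar is about 5 mm above this point. The taper first touches about 2 mm short of home; from there a push of about 10 N with small twists each way seats it. It then holds by itself; breaking it loose takes some 10 to 25 N on the drift.
- ring_top (a point): Middle of the top of the brass drive ring inside the sleeve, 47.5 mm above the table. Its slot, 10.5 mm wide, takes the tang; the slot's direction is not known: up to 1 rad either way from the stand's x axis. Until the arbor's x is within about 0.2 rad of it the tang's end stops on the ring, 15 mm short of home; then it drops in. The ring is 5 mm thick, stiff, and stays put under a light touch.
- stand_slot (a point): Middle of the entry end of the slot's floor: 22 mm from the sleeve's axis on the stand's -x side, 20 mm above the table. The drift goes in here and is driven along the stand's +x.
- drift: Loose blue steel drift (wedge), 0.25 kg, 150 mm long, lying on its flat underside. Origin: middle of the underside; x points to the thin tip, z up. Blade 10 mm thick (y), 6 mm high at the tip (x = 75 mm), its upper edge rising 1 in 4 to 35 mm at x = -41 mm; behind it the grip block.
- drift_grip (a point): Point in the drift's grip block, 58 mm behind the drift's origin (58 mm along its -x), 28 mm above the underside. The block is 34 mm (x) by 16 mm (y), 42 mm high: grip it from above across the 16 mm.
- drift_tip (a point): Tip of the drift, 3 mm above its underside. With the underside on the plate the blade meets a home arbor's tang when the tip is 17 to 24 mm past the sleeve's axis; each further 4 mm lifts the arbor about 1 mm, and about 45 to 50 mm past the axis is right; beyond 53 mm the blade meets the ring. The steel of blade and bore is oiled.
- rack: Fixed plywood rack, 88 mm high, 80 mm (x) by 180 mm (y), with two holes of 34 mm, 45 mm either side of its middle along y. The two taper tools hang in them by their collars, the tang's end 13 mm above the table.
- countersink: Bystander: another taper tool, copper-coloured cone on top, hanging in the rack's other hole; 121 mm long, origin at the end of its tang. Leave it alone.
- hammer: Bystander: hammer lying on the table.
- spanner: Bystander: wrench lying on the table.
- brush: Bystander: brush lying on the table.
- spray: Bystander: white bottle with a red cap, 190 mm high.
- magnet: Bystander: red square welding magnet, 90 mm wide, 16 mm high.

How it is judged:
On the way, in this order (a step that is already met when the one before it is completed fails the run):
1. the arbor is home in the sleeve, tang in the ring, and pressed firmly into the taper by the gripper (z of arbor in the frame of stand below 0.0345 m and horizontal distance between arbor and stand below 0.005 m and angle between arbor's own z axis and vertical below 0.08 rad and contact force between arbor and stand above 20 N and contact force between the fingers and arbor above 1 N), for 0.1 s.
2. it stays home with the hand off it (z of arbor in the frame of stand below 0.0345 m and angle between arbor's own z axis and vertical below 0.08 rad and contact force between each of the arm, the fingers and arbor below 0.3 N), for 0.3 s.
3. the drift in the slot bears on the tang of the seated arbor, the hand off the arbor (z of arbor in the frame of stand below 0.035 m and contact force between drift and arbor above 2 N and contact force between the fingers and arbor below 0.3 N).
4. the drift has lifted the arbor loose, at least 3 mm, the hand off the arbor (z of arbor in the frame of stand above 0.035 m and contact force between drift and arbor above 1 N and contact force between the fingers and arbor below 0.3 N), for 0.2 s.
At the end, for the whole second after the job is handed in: The arbor stands at rest in the sleeve, upright within 7 degrees, on axis within 6 mm, about 3 to 15 mm above its home height; the drift lies at rest in the slot, upright, with its tip out at the far side of the sleeve (z of arbor in the frame of stand between 0.035 and 0.047 m and horizontal distance between arbor and stand below 0.006 m and angle between arbor's own z axis and vertical below 0.12 rad and linear speed of each of arbor, drift below 0.02 m/s and x of drift_tip in the frame of stand above 0.024 m and z of drift_tip in the frame of stand below 0.035 m and angle between drift's own z axis and vertical below 0.2 rad); the robot touches nothing.
It fails at once if the arbor is jammed: the sleeve's walls carry more than 220 N in all (a push of more than about 25 N while twisting) (contact force between arbor and stand above 220 N).
It fails at once if the drift bears on the tang with more than 50 N (contact force between drift and arbor above 50 N).
It fails at once if a bystander is moved by more than 30 mm (distance of any of countersink, hammer, spanner, brush, spray, magnet from where it was at the start of the episode above 0.03 m).
It also fails if it takes over 72 s, if anything falls off the work surface, if the arm or the gripper's body presses on something with over 40 N, if the wrist force passes 120 N, or if a joint passes its speed limit or range.

ROBOT

A 6-joint arm with a two-finger parallel gripper is mounted at the origin on the work surface. World frame = base frame: x ahead of the robot, y to its left, z up, the work surface at z = 0. Lengths are in m, angles in rad, forces in N, time in s.
With the tool pointing down it reaches from about 0.375 to 0.925 m from the base axis. Payload 5.7 kg.
Tool frame: the origin (TCP) lies midway between the tips of the shut fingers; the grasp point (between the pads) lies 19 mm behind it; z points along the fingers, y is the line along which they close (so a half turn about z gives the same grasp; the last joint's range is limited). The gripper opens to 88 mm and grips with 3 to 60 N. Pads are 20 mm wide; open, the fingers measure 115 mm over their backs; the gripper's body (75 mm by 178 mm) begins 61 mm behind the grasp point.
Start: joints at [-1.341, 0.359, 1.51, -0, 1.272, -0.115], TCP at [0.203, -0.565, 0.223] pointing down, gripper open.
Joint ranges: [-2.97, 2.97], [-1.01, 2.36], [0.21, 2.38], [-0.96, 4.11], [0.2, 2.71], [-2.98, 2.98]. Speed limits (rad/s): [2.39, 2.39, 3.14, 3.14, 3.14, 3.14].

INTERFACE

Orientations are given as a rotation vector (axis times angle).
In Python, from cell import robot gives the robot as it stands.
- The arm moves only by the tool jog_arm, never from a script. Its argument "series" is a list that holds one entry, the list of rows, each a list of 7 numbers: the shift along the tool's x, y, z in m, then the turn, a rotation vector about the tool's x, y, z in rad, then the gripper command: -1 is fully open, 1 is shut, values between are in proportion. A call has 1 to 8 rows; each row shifts and turns the commanded pose from where the row before left it, along the tool's axes as they then stand; what a row does not reach is not made up. A row lasts 1/8 s, in which the tool goes at most 62.5 mm and 10.7 degrees, less where a joint would pass 70% of its speed; a pose out of reach is approached as far as the arm can. A call is refused whole if a number of a shift passes 0.0625 or a number of a turn 0.188, either way. A call with a gripper value outside its range is refused whole. The fingers move at their own pace and stop on an object; "force" is the grip in N (left out, the last holds). Time passes only in rows, so rows that do not move let the fingers close. It gives the time, the measured TCP pose, the force, the opening and the grip force at its end, in the units of the state.
- robot.sense(): the state, without advancing time (a new reading comes with each control period).
- robot.grab_frame(name): name is "scene" or "side" or "wrist"; returns the picture (420x560x3 uint8, blue, green, red); there is no depth.
- robot.camera_info(name): a dict with "fx", "fy", "cx", "cy" (pixels), "k1" (the pictures are not rectified: a ray, as slopes to the right and down, at radius r is drawn at 1 + k1 r^2 times it, then the intrinsics apply), "origin" and "orientation" of the camera in the world. Camera axes: x right, y up, looking along -z (the intrinsics and any distortion apply to the point x, -y, -z); pixel columns grow to the right and rows downward; lengths in m; the calibration is good to about 2 mm. A picture is of the moment at which its call begins: read the wrist's pose just before it. camera_info takes no time and is no camera call; for the wrist camera it gives the pose at the moment of the call.
- robot.close_job(): hands the job in; it is judged then, once.
Trained networks look in the newest picture that a camera, given by its name, has taken for a name from the list of things; names that differ only in an ending like _2 or _b are one class to them, and where a whole thing is asked for, a point or a joint stands for the part that bears it (a point fixed in the world has none). Each returns a list of dicts, best first, with "score" (0 to 1); they miss things now and then, are a little off and sometimes report something else, mostly with a low value. They report only what shows in the picture. A call takes as long as a camera call.
- robot.outline_of(camera, thing): "region" (420x560 bool, what is visible of it).
- robot.pinpoint(camera, thing): "position" ([x, y, z] in m, in world coordinates, good to about 4 mm: a listed point, or the origin of a listed thing).
The state is a dict: "time_s": time; "joint_pos": joint angles; "joint_velocities": joint speeds; "tau": joint torques, N m; "tcp_pos": TCP position; "ee_rot": TCP orientation; "wrist_force": force on the tool from outside, world axes, zero at the start; "torque": the same for the moment, N m; "gripper_width": opening from 0.0 (shut) to 1.0 (fully open); "grasp_force": force on a finger pad.
Only numpy, scipy, OpenCV 4.12 (cv2) and the standard library are available. Lean on these libraries where they do the work, as an engineer would, in place of code of your own. Each camera call takes 0.05 s, during which the arm holds its last target. There are 200 camera calls.

## Working session

There is one attempt and no reset: what is moved stays moved. The work goes in short steps, Python scripts to look and compute and a tool call to move; the robot and the scene stay as the last step left them, time stands still between calls to the robot, and variables do not carry over. Pictures are saved under pics/ and viewed, at most 13 in all, crops included, and the job is handed in when it is done.

Besides the shell and the picture viewer there is one more tool, called after "Request:" as name(argument=value, ...), one argument or row to a line, values as JSON. jog_arm: Moves the arm, as the interface text tells. Its arguments: {"type":"object","properties":{"series":{"type":"array","items":{"type":"array","items":{"type":"array","items":{"type":"number"}}}},"force":{"type":"number"}},"required":["series"]}

```bash
ls; mkdir -p pics
cat > h.py <<'E'
import numpy as np, cv2
from scipy.spatial.transform import Rotation as R
from cell import robot
def pix2ray(cam,u,v,info=None):
    i=info or robot.camera_info(cam)
    p=np.array([(u-i["cx"])/i["fx"],(v-i["cy"])/i["fy"]]); q=p.copy()
    for _ in range(20): q=p/(1+i["k1"]*(q@q))
    o=np.array(i["orientation"]); M=R.from_rotvec(o).as_matrix() if o.shape==(3,) else (o if o.shape==(3,3) else R.from_quat(o).as_matrix())
    return np.array(i["origin"]), M@np.array([q[0],-q[1],-1])
def at_z(cam,u,v,z,info=None):
    o,d=pix2ray(cam,u,v,info); return o+d*(z-o[2])/d[2]
def st():
    s=robot.sense(); print({k:np.round(s[k],4).tolist() for k in("time_s","tcp_pos","ee_rot","wrist_force","torque","gripper_width","grasp_force","joint_pos")}); return s
E
python3 - <<'E'
from h import *
s=st()
print(R.from_rotvec(s["ee_rot"]).as_matrix().round(3).tolist())
for c in("scene","side"):
    f=robot.grab_frame(c); cv2.imwrite(f"pics/{c}1.png",f); print(c,robot.camera_info(c))
    for t in("arbor","arbor_head","stand","stand_mouth","stand_slot","drift","drift_grip","drift_tip","rack","countersink"):
        print(c,t,[(round(d["score"],2),np.round(d["position"],3).tolist()) for d in robot.pinpoint(c,t)[:2]])
E
```

```text
pics
{'time_s': 0.0, 'tcp_pos': [0.2026, -0.564, 0.2218], 'ee_rot': [-3.0933, -0.5386, 0.0001], 'wrist_force': [0.9334, 1.0656, 0.1935], 'torque': [0.0314, -0.0165, -0.0414], 'gripper_width': 1.0014, 'grasp_force': 0.0, 'joint_pos': [-1.3411, 0.3595, 1.5114, 0.0, 1.2724, -0.1151]}
[[0.941, 0.338, -0.0], [0.338, -0.941, 0.002], [0.0, -0.002, -1.0]]
scene {'fx': 446.09658877881935, 'fy': 446.09658877881935, 'cx': 291.6822345338178, 'cy': 198.15345357304594, 'k1': -0.029514140991131574, 'origin': array([1.19368542, 0.18137306, 1.05445287]), 'orientation': array([0.41719905, 0.50440172, 1.68081437])}
scene arbor [(0.6, [0.532, 0.264, 0.014])]
scene arbor_head [(0.52, [0.534, 0.266, 0.116])]
scene stand [(0.9, [0.569, 0.033, 0.004])]
scene stand_mouth [(0.9, [0.569, 0.033, 0.1])]
scene stand_slot [(0.95, [0.563, 0.008, 0.018]), (0.37, [0.739, 0.048, -0.002])]
scene drift [(0.81, [0.511, -0.28, -0.001]), (0.26, [0.567, 0.03, 0.046])]
scene drift_grip [(0.8, [0.493, -0.334, 0.029])]
scene drift_tip []
scene rack [(0.98, [0.533, 0.308, -0.004])]
scene countersink [(0.81, [0.533, 0.355, 0.01])]
side {'fx': 474.44224729158947, 'fy': 474.44224729158947, 'cx': 282.4188205691595, 'cy': 203.23638451252532, 'k1': -0.0962300518701961, 'origin': array([0.30728766, 1.07673855, 0.71967232]), 'orientation': array([ 0.191973  , -1.43844013, -2.52526699])}
side arbor [(0.16, [0.564, 0.01, 0.019])]
side arbor_head [(0.87, [0.532, 0.266, 0.113]), (0.36, [0.36, 0.419, 0.001])]
side stand []
side stand_mouth [(0.57, [0.569, 0.03, 0.103])]
side stand_slot [(0.63, [0.565, 0.007, 0.018])]
side drift [(0.73, [0.517, -0.284, -0.002])]
side drift_grip [(0.61, [0.487, -0.334, 0.027]), (0.42, [0.358, 0.419, 0.004])]
side drift_tip [(0.57, [0.537, -0.209, 0.003])]
side rack [(0.66, [0.53, 0.309, -0.001])]
side countersink []
```

View pics/scene1.png

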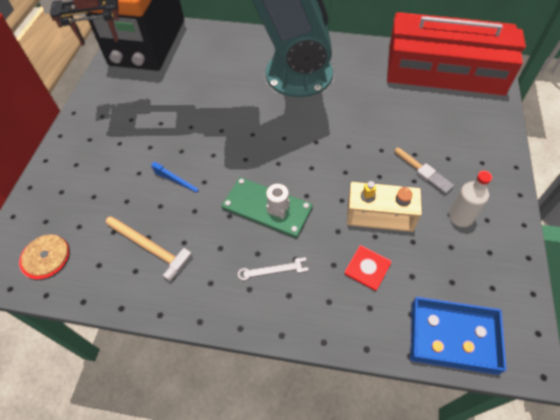

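View pics/side1.png

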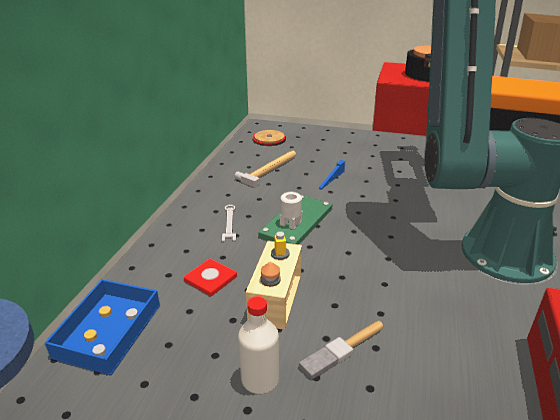

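The scene picture shows the stand plate around (267,207) with its sleeve at (278,200), the arbor at (370,188) in the rack, and the drift running from (155,166) to its tip at (197,190). The side picture agrees: arbor head at (281,243), sleeve at (291,205). Next I need the orientations.

```bash
cat >> h.py <<'E'
def axis_of(cam,thing,z,info=None):
    o=robot.outline_of(cam,thing)
    if not o: return None
    m=o[0]["region"].astype(np.uint8); c=max(cv2.findContours(m,0,cv2.CHAIN_APPROX_NONE)[0],key=cv2.contourArea)[:,0]
    P=np.array([at_z(cam,u,v,z,info)[:2] for u,v in c])*1000
    (cx,cy),(w,h),a=cv2.minAreaRect(P.astype(np.float32))
    if w<h: a+=90; w,h=h,w
    return round(o[0]["score"],2),(round(cx),round(cy)),(round(w),round(h)),round(a%180,1)
def seen(cam,*ts):
    for t in ts: print(cam,t,[(round(d["score"],2),np.round(d["position"],4).tolist()) for d in robot.pinpoint(cam,t)[:2]])
E
python3 - <<'E'
from h import *
for c in("scene","side"):
    print(c,"stand",axis_of(c,"stand",.02),"drift",axis_of(c,"drift",.01),"rack",axis_of(c,"rack",.088),"arbor",axis_of(c,"arbor",.1))
f=robot.grab_frame("scene")
i=robot.camera_info("scene")
# plate corners on top, read from the picture
for p in[(224,206),(240,180),(312,206),(296,233)]: print(p,at_z("scene",*p,.02).round(4))
cv2.imwrite("pics/crop.png",cv2.resize(f[150:260,140:440],None,fx=2.6,fy=2.6,interpolation=cv2.INTER_CUBIC))
E
```

```text
scene stand (0.7, (557, 3), (231, 139), 74.7) drift (0.62, (512, -293), (173, 33), 61.5) rack (0.57, (560, 307), (186, 131), 92.8) arbor (0.75, (531, 262), (62, 42), 9.2)
side stand (0.77, (570, 3), (256, 161), 78.8) drift (0.57, (503, -304), (229, 40), 81.3) rack (0.89, (520, 349), (264, 99), 93.7) arbor (0.74, (537, 247), (99, 39), 105.1)
(224, 206) [ 0.5854 -0.1157  0.02  ]
(240, 180) [ 0.4931 -0.0922  0.02  ]
(312, 206) [0.5466 0.1223 0.02  ]
(296, 233) [0.6365 0.0925 0.02  ]
```

View pics/crop.png

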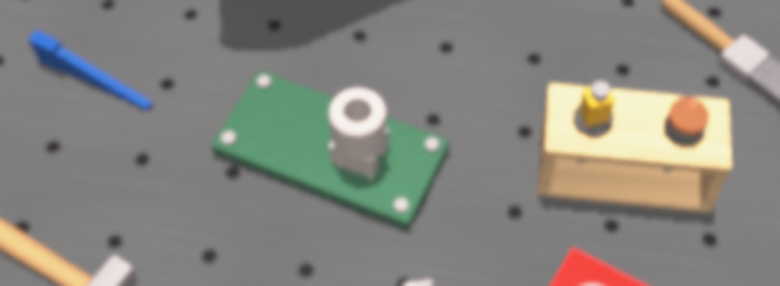

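Plate edges give a stand x direction of about 76° from world x. I'll plan the move over the stand for a close look.

```bash
cat >> h.py <<'E'
def yaw(Rm): return np.arctan2(Rm[1,0],Rm[0,0])
def down(y): return (R.from_euler("z",y)*R.from_euler("x",np.pi)).as_matrix()
def plan(p,y=None,n=None,p0=None,y0=None):
    """straight line to p with tool down at yaw y (rad, of tool x)"""
    s=robot.sense(); R0=R.from_rotvec(s["ee_rot"]).as_matrix() if y0 is None else down(y0)
    p0=np.array(s["tcp_pos"] if p0 is None else p0); p=np.array(p,float)
    R1=down(y) if y is not None else R0
    rv=R.from_matrix(R0.T@R1).as_rotvec()
    n=n or int(max(np.ceil(np.linalg.norm(p-p0)/.055),np.ceil(np.linalg.norm(rv)/.18),1))
    for k in range(n):
        Rk=R0@R.from_rotvec(rv*k/n).as_matrix()
        print((Rk.T@(p-p0)/n).round(4).tolist(),(rv/n).round(4).tolist())
E
python3 - <<'E'
from h import *
i=robot.camera_info("wrist"); s=robot.sense(); Rm=R.from_rotvec(s["ee_rot"]).as_matrix()
print(Rm.T@(i["origin"]-s["tcp_pos"]), (Rm.T@R.from_rotvec(i["orientation"]).as_matrix()).round(3).tolist(),i["fx"],i["k1"])
plan((0.52,0.03,0.30),0)
E
```

```text
[ 0.07550464  0.00083192 -0.16182187] [[0.001, 0.96, 0.279], [1.0, -0.001, -0.001], [-0.0, 0.279, -0.96]] 333.8412663304534 0.012517565652674329
[0.0384, -0.0348, -0.0059] [-0.0, 0.0, 0.0265]
[0.0375, -0.0358, -0.0059] [-0.0, 0.0, 0.0265]
[0.0365, -0.0368, -0.0059] [-0.0, 0.0, 0.0265]
[0.0355, -0.0377, -0.0059] [-0.0, 0.0, 0.0265]
[0.0345, -0.0387, -0.0059] [-0.0, 0.0, 0.0265]
[0.0335, -0.0396, -0.0059] [-0.0, 0.0, 0.0265]
[0.0324, -0.0405, -0.006] [-0.0, 0.0, 0.0265]
[0.0313, -0.0413, -0.006] [-0.0, 0.0, 0.0265]
[0.0302, -0.0421, -0.006] [-0.0, 0.0, 0.0265]
[0.0291, -0.0429, -0.006] [-0.0, 0.0, 0.0265]
[0.028, -0.0437, -0.006] [-0.0, 0.0, 0.0265]
[0.0268, -0.0444, -0.006] [-0.0, 0.0, 0.0265]
[0.0256, -0.0451, -0.006] [-0.0, 0.0, 0.0265]
```

Request:
jog_arm(
  series=[
    [[0.038,-0.035,-0.006,0,0,0.0265,-1],[0.0375,-0.036,-0.006,0,0,0.0265,-1],[0.0365,-0.037,-0.006,0,0,0.0265,-1],[0.0355,-0.038,-0.006,0,0,0.0265,-1],[0.0345,-0.039,-0.006,0,0,0.0265,-1],[0.0335,-0.0395,-0.006,0,0,0.0265,-1],[0.0325,-0.0405,-0.006,0,0,0.0265,-1],[0.0315,-0.0415,-0.006,0,0,0.0265,-1]],
  ],
)

```text
time_s: 2.55
tcp_pos: [0.398, -0.1961, 0.2711]
ee_rot: [3.134, 0.207, 0.001]
wrist_force: [-0.2, -0.6, 0.1]
gripper_width: 1.004
grasp_force: 0.0
```

Request:
jog_arm(
  series=[
    [[0.03,-0.042,-0.006,0,0,0.0265,-1],[0.029,-0.043,-0.006,0,0,0.0265,-1],[0.028,-0.0435,-0.006,0,0,0.0265,-1],[0.027,-0.0445,-0.006,0,0,0.0265,-1],[0.0255,-0.045,-0.006,0,0,0.027,-1],[0,0,0,0,0,0,-1],[0,0,0,0,0,0,-1]],
  ],
)

```text
time_s: 3.42
tcp_pos: [0.5186, 0.0308, 0.3004]
ee_rot: [3.141, 0.001, -0.001]
wrist_force: [-0.2, -0.1, 0.2]
gripper_width: 1.0
grasp_force: 0.0
```

Run:
```python
from h import *
st(); i=robot.camera_info("wrist"); f=robot.grab_frame("wrist"); cv2.imwrite("pics/w1.png",f)
seen("wrist","stand","stand_mouth","stand_slot","ring_top","arbor_head")
print(axis_of("wrist","stand",.02,i))
plan((0.49,0.265,0.28),0)
```

```text
{'time_s': 3.425, 'tcp_pos': [0.5186, 0.0308, 0.3004], 'ee_rot': [3.1411, 0.0013, -0.0014], 'wrist_force': [-0.2446, -0.063, 0.1866], 'torque': [-0.0487, 0.0505, 0.0361], 'gripper_width': 1.0, 'grasp_force': 0.0, 'joint_pos': [-0.0734, 0.1776, 1.5688, -0.0005, 1.3961, 1.4967]}
wrist stand [(0.96, [0.5655, 0.0319, -0.0036]), (0.74, [0.3566, 0.4173, -0.0034])]
wrist stand_mouth [(0.96, [0.5655, 0.0268, 0.0992])]
wrist stand_slot [(0.67, [0.5635, 0.0084, 0.0159])]
wrist ring_top [(0.57, [0.5659, 0.0315, 0.0469]), (0.47, [0.5094, -0.2771, 0.0])]
wrist arbor_head [(0.65, [0.5329, 0.2609, 0.1105])]
(0.62, (559, -4), (229, 109), 75.4)
[-0.0058, -0.0469, 0.0041] [-0.0, 0.0, -0.0003]
[-0.0058, -0.0469, 0.0041] [-0.0, 0.0, -0.0003]
[-0.0058, -0.0469, 0.0041] [-0.0, 0.0, -0.0003]
[-0.0058, -0.0469, 0.0041] [-0.0, 0.0, -0.0003]
[-0.0058, -0.047, 0.0041] [-0.0, 0.0, -0.0003]
```

View pics/w1.png

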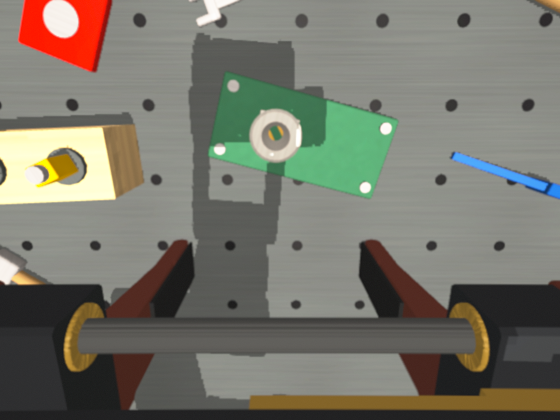

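The wrist picture shows the sleeve's mouth at (275,135) with brass and green (slot) visible inside, the plate corners at (225,72), (398,120), (371,198) and (209,157), the arbor nose at (37,174), and the drift's tip at (455,155). I'll zoom into the bore.

Run:
```python
from h import *
f=cv2.imread("pics/w1.png"); cv2.imwrite("pics/w1c.png",cv2.resize(f[100:170,240:310],None,fx=8,fy=8,interpolation=cv2.INTER_CUBIC))
for p in[(225,72),(398,120),(371,198),(209,157)]: print(at_z("wrist",*p,.02).round(4))
print(at_z("wrist",274.5,135,.102).round(4))
```

```text
[0.6385 0.0919 0.02  ]
[ 0.581  -0.1273  0.02  ]
[ 0.4777 -0.1009  0.02  ]
[0.5339 0.1177 0.02  ]
[0.5684 0.0307 0.102 ]
```

View pics/w1c.png

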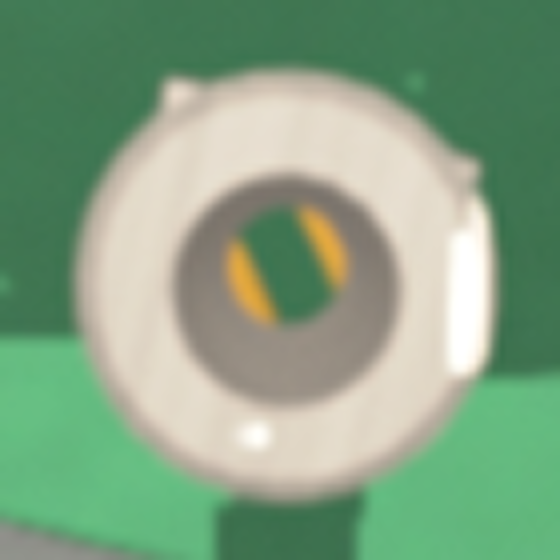

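Request:
jog_arm(
  series=[
    [[-0.006,-0.047,0.004,0,0,0,-0.2],[-0.006,-0.047,0.004,0,0,0,-0.2],[-0.006,-0.047,0.004,0,0,0,-0.2],[-0.006,-0.047,0.004,0,0,0,-0.2],[-0.006,-0.047,0.004,0,0,0,-0.2],[0,0,0,0,0,0,-0.2],[0,0,0,0,0,0,-0.2]],
  ],
)

```text
time_s: 4.65
tcp_pos: [0.4892, 0.2654, 0.2806]
ee_rot: [3.141, 0.0, -0.0]
wrist_force: [0.2, -0.6, 0.7]
gripper_width: 0.598
grasp_force: 0.0
```

Run:
```python
from h import *
st(); i=robot.camera_info("wrist"); f=robot.grab_frame("wrist"); cv2.imwrite("pics/w2.png",f)
seen("wrist","arbor_head","arbor","rack","countersink","stand_mouth")
f=cv2.resize(f[60:300,160:440],None,fx=2.5,fy=2.5,interpolation=cv2.INTER_CUBIC); cv2.imwrite("pics/w2c.png",f)
```

```text
{'time_s': 4.65, 'tcp_pos': [0.4892, 0.2654, 0.2806], 'ee_rot': [3.141, 0.0001, -0.0002], 'wrist_force': [0.1998, -0.6423, 0.6694], 'torque': [0.0612, -0.0264, -0.0031], 'gripper_width': 0.5978, 'grasp_force': 0.0, 'joint_pos': [0.3733, 0.2483, 1.5244, -0.0005, 1.3692, 1.9442]}
wrist arbor_head [(0.97, [0.5323, 0.2624, 0.116])]
wrist arbor [(0.91, [0.5322, 0.2616, 0.0114])]
wrist rack [(0.61, [0.5336, 0.304, -0.0028])]
wrist countersink [(0.83, [0.5255, 0.3512, 0.0156])]
wrist stand_mouth [(0.62, [0.5663, 0.0298, 0.097])]
```

View pics/w2c.png

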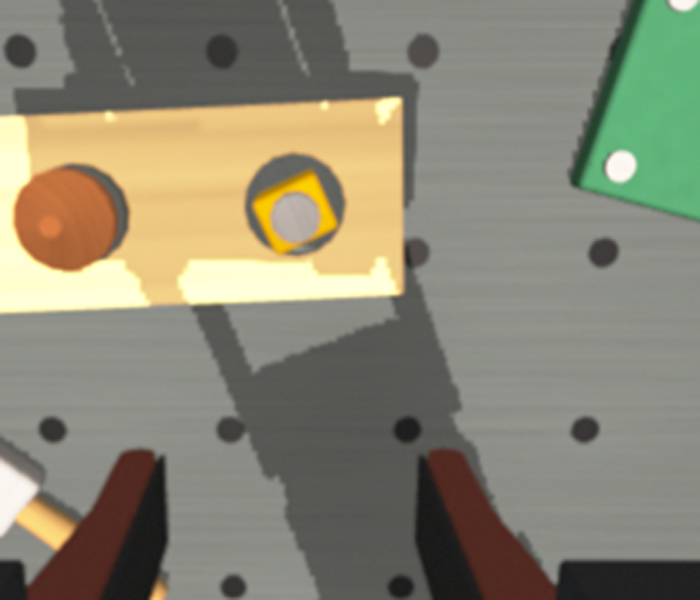

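The crop shows the ring's slot running at about 22° from world x. In the second crop the arbor head's top face has corners at (315,172), (252,207), (338,228) and (290,252), so its long side lies near 116°. I'll refine both numbers and plan the grasp.

Run:
```python
from h import *
f=cv2.imread("pics/w2.png"); i=robot.camera_info("wrist")
h=cv2.cvtColor(f,cv2.COLOR_BGR2HSV); m=cv2.inRange(h,(18,200,110),(32,255,255)); m[:, :250]=0; m[:,310:]=0; m[:110]=0;m[175:]=0
pts=np.column_stack(np.nonzero(m)[::-1]); print(len(pts))
P=np.array([at_z("wrist",u,v,.134,i)[:2] for u,v in pts])*1000
print(cv2.minAreaRect(P.astype(np.float32)))
print("nose",at_z("wrist",278.4,146.8,.144,i).round(4))
g=cv2.imread("pics/w1.png"); hh=cv2.cvtColor(g,cv2.COLOR_BGR2HSV); m=cv2.inRange(hh,(12,120,120),(32,255,255)); m[:120]=0;m[150:]=0;m[:,:262]=0;m[:,290:]=0
n,l,s_,c=cv2.connectedComponentsWithStats(m)
for k in range(1,n):
    p=np.column_stack(np.nonzero(l==k)[::-1]).astype(float); print(k,len(p),c[k]); e=np.linalg.eigh(np.cov(p.T))[1][:,1]; print("dir",np.degrees(np.arctan2(-e[0],-e[1]))%180)
plan((0.532,0.263,0.20),np.radians(116))
```

```text
311
((534.0873413085938, 262.86236572265625), (22.342037200927734, 25.173105239868164), 25.989479064941406)
nose [0.5333 0.2619 0.144 ]
1 25 [280.28 129.96]
dir 25.022645011829184
2 27 [270.7037037  135.22222222]
dir 24.233804503453115
[0.0035, 0.0002, 0.0067] [0.0, -0.0, -0.1689]
[0.0035, 0.0008, 0.0067] [0.0, -0.0, -0.1689]
[0.0033, 0.0013, 0.0067] [0.0, -0.0, -0.1689]
[0.003, 0.0019, 0.0067] [0.0, -0.0, -0.1689]
[0.0027, 0.0023, 0.0067] [0.0, -0.0, -0.1689]
[0.0022, 0.0028, 0.0067] [0.0, -0.0, -0.1689]
[0.0017, 0.0031, 0.0067] [0.0, -0.0, -0.1689]
[0.0012, 0.0033, 0.0067] [0.0, -0.0, -0.1689]
[0.0006, 0.0035, 0.0067] [0.0, -0.0, -0.1689]
[0.0, 0.0035, 0.0067] [0.0, -0.0, -0.1689]
[-0.0006, 0.0035, 0.0067] [0.0, -0.0, -0.1689]
[-0.0012, 0.0033, 0.0067] [0.0, -0.0, -0.1689]
```

Request:
jog_arm(
  series=[
    [[0,0,0.005,0,0,-0.1687,-0.2],[0,0,0.005,0,0,-0.1687,-0.2],[0,0,0.005,0,0,-0.1687,-0.2],[0,0,0.005,0,0,-0.1687,-0.2],[0,0,0.005,0,0,-0.1687,-0.2],[0,0,0.005,0,0,-0.1687,-0.2],[0,0,0.005,0,0,-0.1687,-0.2],[0,0,0.005,0,0,-0.1687,-0.2]],
  ],
)

```text
time_s: 5.95
tcp_pos: [0.4894, 0.2655, 0.2407]
ee_rot: [2.449, 1.968, 0.0]
wrist_force: [-0.9, -0.0, -0.2]
gripper_width: 0.6
grasp_force: 0.0
```

Request:
jog_arm(
  series=[
    [[0,0,0.005,0,0,-0.1687,-0.2],[0,0,0.005,0,0,-0.1687,-0.2],[0,0,0.005,0,0,-0.1687,-0.2],[0,0,0.005,0,0,-0.1687,-0.2],[-0.011,0.019,0.01,0,0,0,-0.2],[-0.011,0.0195,0.01,0,0,0,-0.2],[0,0,0,0,0,0,-0.2]],
  ],
)

```text
time_s: 6.82
tcp_pos: [0.5356, 0.2625, 0.1994]
ee_rot: [-1.67, -2.661, 0.001]
wrist_force: [-0.9, 0.2, 0.1]
gripper_width: 0.598
grasp_force: 0.0
```

Run:
```python
from h import *
s=st(); print(np.degrees(yaw(R.from_rotvec(s["ee_rot"]).as_matrix())))
i=robot.camera_info("wrist"); f=robot.grab_frame("wrist"); cv2.imwrite("pics/w3.png",f)
seen("wrist","arbor_head"); plan((0.5335,0.2625,0.100),np.radians(116),4)
```

```text
{'time_s': 6.825, 'tcp_pos': [0.5356, 0.2625, 0.1994], 'ee_rot': [-1.6697, -2.6607, 0.0009], 'wrist_force': [-0.8767, 0.2235, 0.0956], 'torque': [-0.0491, -0.0659, 0.025], 'gripper_width': 0.5983, 'grasp_force': 0.0, 'joint_pos': [0.34, 0.3754, 1.5461, -0.0001, 1.2208, -0.1099]}
115.77958954021264
wrist arbor_head [(0.88, [0.5324, 0.2639, 0.1134])]
[-0.0001, -0.0001, 0.025] [-0.0003, -0.0001, -0.0006]
[-0.0001, -0.0001, 0.025] [-0.0003, -0.0001, -0.0006]
[-0.0, -0.0001, 0.025] [-0.0003, -0.0001, -0.0006]
[-0.0, -0.0001, 0.025] [-0.0003, -0.0001, -0.0006]
```

Request:
jog_arm(
  series=[
    [[0,0,0.025,0,0,0,-0.2],[0,0,0.025,0,0,0,-0.2],[0,0,0.025,0,0,0,-0.2],[0,0,0.0245,0,0,0,-0.2],[0,0,0,0,0,0,-0.2],[0,0,0,0,0,0,1],[0,0,0,0,0,0,1],[0,0,0,0,0,0,1]],
  ],
  force=45,
)

```text
time_s: 7.92
tcp_pos: [0.534, 0.2634, 0.1022]
ee_rot: [1.665, 2.663, 0.002]
wrist_force: [0.1, -1.0, 0.4]
gripper_width: 0.3
grasp_force: 0.0
```

Run:
```python
from h import *
st()
```

```text
{'time_s': 7.925, 'tcp_pos': [0.534, 0.2634, 0.1022], 'ee_rot': [1.6649, 2.663, 0.0022], 'wrist_force': [0.1058, -0.9753, 0.3846], 'torque': [0.0078, -0.1394, 0.0238], 'gripper_width': 0.2999, 'grasp_force': 0.0, 'joint_pos': [0.3421, 0.4805, 1.6486, 0.0002, 1.0108, -0.1112]}
```

Request:
jog_arm(
  series=[
    [[0,0,0,0,0,0,1],[0,0,0,0,0,0,1],[0,0,0,0,0,0,1],[0,0,-0.02,0,0,0,1],[0,0,-0.03,0,0,0,1],[0,0,-0.035,0,0,0,1],[0,0,-0.035,0,0,0,1],[0,0,0,0,0,0,1]],
  ],
  force=45,
)

```text
time_s: 8.93
tcp_pos: [0.5349, 0.2637, 0.2231]
ee_rot: [1.664, 2.661, 0.006]
wrist_force: [1.0, -0.1, -4.8]
gripper_width: 0.253
grasp_force: 45.0
```

Run:
```python
from h import *
s=st(); print(np.degrees(yaw(R.from_rotvec(s["ee_rot"]).as_matrix())))
for c in("wrist","side","scene"):
    f=robot.grab_frame(c); cv2.imwrite(f"pics/l_{c}.png",f); seen(c,"arbor_head","arbor")
plan((0.568,0.0305,0.222),np.radians(24))
```

```text
{'time_s': 8.925, 'tcp_pos': [0.5349, 0.2637, 0.2231], 'ee_rot': [1.6638, 2.6615, 0.0059], 'wrist_force': [0.9618, -0.1189, -4.7626], 'torque': [0.052, -0.1316, -0.0013], 'gripper_width': 0.2531, 'grasp_force': 44.9763, 'joint_pos': [0.3421, 0.3507, 1.5218, 0.0001, 1.2643, -0.1113]}
115.9772746428142
wrist arbor_head [(0.88, [0.5334, 0.2676, 0.2383])]
wrist arbor [(0.93, [0.531, 0.265, 0.1375])]
side arbor_head [(0.75, [0.5316, 0.2627, 0.2308])]
side arbor [(0.74, [0.5302, 0.263, 0.1297]), (0.48, [0.7393, 0.0477, 0.0013])]
scene arbor_head [(0.49, [0.5331, 0.2665, 0.2334]), (0.49, [0.5345, 0.2613, 0.1303])]
scene arbor [(0.72, [0.5302, 0.2626, 0.1322]), (0.17, [0.5102, -0.278, -0.0023])]
[-0.0249, -0.0078, -0.0002] [-0.0002, 0.0001, 0.1784]
[-0.0259, -0.0033, -0.0002] [-0.0002, 0.0001, 0.1784]
[-0.0261, 0.0014, -0.0002] [-0.0002, 0.0001, 0.1784]
[-0.0254, 0.006, -0.0002] [-0.0002, 0.0001, 0.1784]
[-0.024, 0.0104, -0.0002] [-0.0002, 0.0001, 0.1784]
[-0.0217, 0.0145, -0.0002] [-0.0002, 0.0001, 0.1784]
[-0.0188, 0.0181, -0.0002] [-0.0002, 0.0001, 0.1784]
[-0.0153, 0.0212, -0.0002] [-0.0002, 0.0001, 0.1784]
[-0.0113, 0.0235, -0.0002] [-0.0002, 0.0001, 0.1784]
```

Request:
jog_arm(
  series=[
    [[-0.025,-0.008,0,0,0,0.1784,1],[-0.026,-0.0035,0,0,0,0.1784,1],[-0.026,0.0015,0,0,0,0.1784,1],[-0.0255,0.006,0,0,0,0.1784,1],[-0.024,0.0105,0,0,0,0.1784,1],[-0.0215,0.0145,0,0,0,0.1784,1],[-0.019,0.018,0,0,0,0.1784,1],[-0.0155,0.021,0,0,0,0.1784,1]],
  ],
)

```text
time_s: 10.38
tcp_pos: [0.5641, 0.0554, 0.2209]
ee_rot: [-3.005, -0.915, 0.0]
wrist_force: [0.7, -0.3, -4.6]
gripper_width: 0.245
grasp_force: 45.0
```

Request:
jog_arm(
  series=[
    [[-0.0115,0.0235,0,0,0,0.1784,1],[0,0,0,0,0,0,1],[0,0,0,0,0,0,1]],
  ],
)

```text
time_s: 10.75
tcp_pos: [0.5675, 0.0308, 0.221]
ee_rot: [-3.072, -0.655, 0.001]
wrist_force: [0.4, 0.5, -4.8]
gripper_width: 0.245
grasp_force: 45.0
```

Run:
```python
from h import *
s=st(); print(np.degrees(yaw(R.from_rotvec(s["ee_rot"]).as_matrix())))
for c in("wrist","side","scene"):
    f=robot.grab_frame(c); cv2.imwrite(f"pics/m_{c}.png",f); seen(c,"arbor_head","arbor","stand_mouth","stand")
cv2.imwrite("pics/mm.png",np.hstack([cv2.resize(cv2.imread("pics/m_side.png")[100:280,210:370],None,fx=2.4,fy=2.4),cv2.resize(cv2.imread("pics/m_scene.png")[100:280,200:360],None,fx=2.4,fy=2.4)]))
plan((0.568,0.0300,0.142),np.radians(24))
```

```text
{'time_s': 10.75, 'tcp_pos': [0.5675, 0.0308, 0.221], 'ee_rot': [-3.0716, -0.6552, 0.0006], 'wrist_force': [0.4301, 0.5073, -4.7533], 'torque': [0.0279, -0.0041, 0.0209], 'gripper_width': 0.2448, 'grasp_force': 44.9764, 'joint_pos': [-0.0678, 0.3154, 1.5814, 0.0008, 1.2454, 1.0825]}
24.08141088450433
wrist arbor_head [(0.81, [0.5669, 0.0313, 0.233])]
wrist arbor [(0.85, [0.5685, 0.0303, 0.1337])]
wrist stand_mouth [(0.83, [0.5644, 0.0294, 0.0999]), (0.26, [0.5084, -0.2808, -0.0001])]
wrist stand []
side arbor_head [(0.64, [0.5695, 0.0323, 0.2309]), (0.49, [0.5674, 0.0331, 0.1341])]
side arbor [(0.88, [0.5651, 0.0349, 0.1294])]
side stand_mouth [(0.87, [0.5703, 0.0276, 0.1051])]
side stand [(0.88, [0.57, 0.0328, -0.0021])]
scene arbor_head [(0.64, [0.5725, 0.0352, 0.2355])]
scene arbor [(0.33, [0.5619, 0.0082, 0.0205])]
scene stand_mouth [(0.62, [0.5699, 0.0327, 0.0982]), (0.46, [0.567, 0.034, 0.1306])]
scene stand [(0.95, [0.5691, 0.0332, 0.005])]
[0.0, 0.0002, 0.0396] [-0.0, -0.0, -0.0001]
[0.0, 0.0002, 0.0396] [-0.0, -0.0, -0.0001]
```

View pics/mm.png

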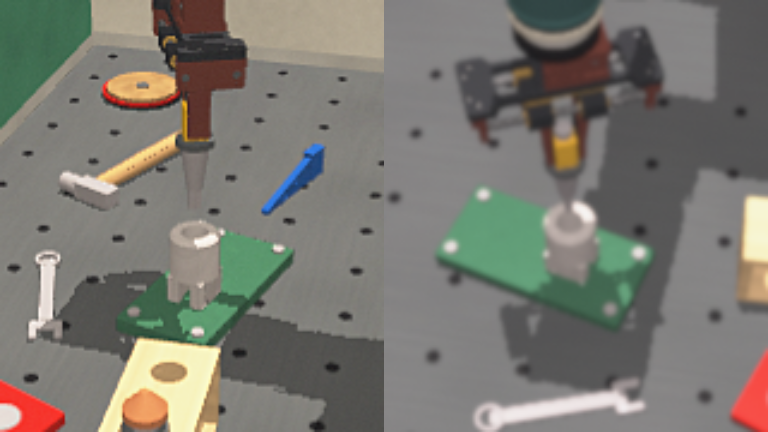

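The views show the shank hanging upright over the sleeve's mouth in both cameras (side at (195,205), scene at (568,210) in the composite), so I'll lower it.

Request:
jog_arm(
  series=[
    [[0,0,0.02,0,0,0,1],[0,0,0.02,0,0,0,1],[0,0,0.02,0,0,0,1],[0,0,0.015,0,0,0,1],[0,0,0,0,0,0,1],[0,0,0,0,0,0,1]],
  ],
)

```text
time_s: 12.25
tcp_pos: [0.5683, 0.0304, 0.1468]
ee_rot: [3.073, 0.653, 0.001]
wrist_force: [0.2, 0.0, -4.6]
gripper_width: 0.252
grasp_force: 45.0
```

Request:
jog_arm(
  series=[
    [[0,0,0.003,0,0,0,1],[0,0,0.003,0,0,0,1],[0,0,0.003,0,0,0,1],[0,0,0,0,0,0,1]],
  ],
)

```text
time_s: 12.75
tcp_pos: [0.5677, 0.0304, 0.1369]
ee_rot: [-3.073, -0.653, 0.0]
wrist_force: [0.6, -0.5, -4.4]
gripper_width: 0.244
grasp_force: 45.0
```

Run:
```python
from h import *
s=st()
```

```text
{'time_s': 12.75, 'tcp_pos': [0.5677, 0.0304, 0.1369], 'ee_rot': [-3.0729, -0.6527, 0.0003], 'wrist_force': [0.6127, -0.4942, -4.4302], 'torque': [0.013, 0.0137, -0.0047], 'gripper_width': 0.2443, 'grasp_force': 44.9763, 'joint_pos': [-0.0681, 0.4053, 1.6761, 0.0001, 1.0604, 1.0841]}
```

Request:
jog_arm(
  series=[
    [[0,0,0.001,0,0,0,1],[0,0,0.001,0,0,0,1],[0,0,0.001,0,0,0,1],[0,0,0,0,0,0,1]],
  ],
)

```text
time_s: 13.25
tcp_pos: [0.5677, 0.0304, 0.1341]
ee_rot: [-3.073, -0.653, 0.0]
wrist_force: [-0.3, 0.4, -4.1]
gripper_width: 0.249
grasp_force: 45.0
```

Request:
jog_arm(
  series=[
    [[0,0,0.001,0,0,0,1],[0,0,0.001,0,0,0,1],[0,0,0.001,0,0,0,1],[0,0,0,0,0,0,1]],
  ],
)

```text
time_s: 13.75
tcp_pos: [0.5676, 0.0304, 0.1311]
ee_rot: [-3.073, -0.653, 0.0]
wrist_force: [-0.4, 0.6, -3.6]
gripper_width: 0.247
grasp_force: 45.0
```

The tang has passed the ring's top without stopping, so it has dropped in. I'll go on gently.

Request:
jog_arm(
  series=[
    [[0,0,0.001,0,0,0,1],[0,0,0.001,0,0,0,1],[0,0,0.001,0,0,0,1],[0,0,0.001,0,0,0,1],[0,0,0,0,0,0,1]],
  ],
)

```text
time_s: 14.38
tcp_pos: [0.5673, 0.0307, 0.1269]
ee_rot: [-3.072, -0.652, 0.001]
wrist_force: [-1.9, 3.5, -4.0]
gripper_width: 0.249
grasp_force: 45.0
```

Request:
jog_arm(
  series=[
    [[0,-0.001,0,0,0,0,1],[0,0,0.001,0,0,0,1],[0,0,0.001,0,0,0,1],[0,0,0,0,0,0,1]],
  ],
)

```text
time_s: 14.88
tcp_pos: [0.5672, 0.0312, 0.125]
ee_rot: [-3.073, -0.653, 0.001]
wrist_force: [-0.7, -0.2, -4.1]
gripper_width: 0.25
grasp_force: 45.0
```

Request:
jog_arm(
  series=[
    [[0,0,0.001,0,0,0,1],[0,0,0.001,0,0,0,1],[0,0,0,0,0,0,1]],
  ],
)

```text
time_s: 15.25
tcp_pos: [0.567, 0.0313, 0.123]
ee_rot: [-3.073, -0.653, 0.001]
wrist_force: [-3.5, 1.6, -3.1]
gripper_width: 0.248
grasp_force: 45.0
```

Request:
jog_arm(
  series=[
    [[-0.0007,-0.0005,0,0,0,0,1],[0,0,0.001,0,0,0,1],[0,0,0,0,0,0,1]],
  ],
)

```text
time_s: 15.62
tcp_pos: [0.5669, 0.0314, 0.1223]
ee_rot: [3.073, 0.653, 0.001]
wrist_force: [-1.6, -0.1, -1.5]
gripper_width: 0.248
grasp_force: 45.0
```

Request:
jog_arm(
  series=[
    [[-0.0003,0,0.001,0,0,0,1],[0,0,0.0005,0,0,0.04,1],[0,0,0,0,0,-0.08,1],[0,0,0,0,0,0.04,1]],
  ],
)

```text
time_s: 16.12
tcp_pos: [0.5668, 0.0314, 0.1213]
ee_rot: [3.073, 0.653, 0.002]
wrist_force: [-1.9, 1.2, 2.5]
gripper_width: 0.245
grasp_force: 45.0
```

Run:
```python
from h import *
s=st()
```

```text
{'time_s': 16.125, 'tcp_pos': [0.5668, 0.0314, 0.1213], 'ee_rot': [3.0727, 0.6532, 0.0019], 'wrist_force': [-1.9265, 1.2379, 2.5242], 'torque': [0.2423, 0.5183, 0.2078], 'gripper_width': 0.2449, 'grasp_force': 44.9918, 'joint_pos': [-0.0665, 0.4228, 1.6942, 0.0002, 1.0233, 1.0853]}
```

Request:
jog_arm(
  series=[
    [[-0.0002,-0.0002,0.0006,0,0,0.05,1],[0,0,0,0,0,-0.1,1],[0,0,0.0003,0,0,0.1,1],[0,0,0,0,0,-0.1,1],[0,0,0,0,0,0.05,1]],
  ],
)

```text
time_s: 16.75
tcp_pos: [0.5668, 0.0314, 0.1209]
ee_rot: [3.072, 0.653, 0.003]
wrist_force: [-3.1, 1.4, 5.8]
gripper_width: 0.25
grasp_force: 45.0
```

Request:
jog_arm(
  series=[
    [[-0.0006,-0.0004,0.0002,0,0,0.08,1],[0,0,0.0001,0,0,-0.16,1],[0,0,0.0001,0,0,0.16,1],[0,0,0,0,0,-0.16,1],[0,0,0,0,0,0.16,1],[0,0,0,0,0,-0.16,1],[0,0,0,0,0,0.08,1],[0,0,0,0,0,0,1]],
  ],
)

```text
time_s: 17.75
tcp_pos: [0.5667, 0.0314, 0.1207]
ee_rot: [3.072, 0.651, 0.005]
wrist_force: [-2.5, 1.1, 4.7]
gripper_width: 0.254
grasp_force: 45.0
```

Run:
```python
from h import *
s=st()
for c in("side","scene","wrist"):
    f=robot.grab_frame(c); cv2.imwrite(f"pics/n_{c}.png",f); seen(c,"arbor_head","arbor","stand_mouth")
```

```text
{'time_s': 17.75, 'tcp_pos': [0.5667, 0.0314, 0.1207], 'ee_rot': [3.0724, 0.6514, 0.0048], 'wrist_force': [-2.4829, 1.1047, 4.7491], 'torque': [-0.0077, 0.4957, -0.0736], 'gripper_width': 0.2544, 'grasp_force': 44.9771, 'joint_pos': [-0.0663, 0.4226, 1.6964, -0.0, 1.0194, 1.0866]}
side arbor_head [(0.57, [0.5656, 0.0305, 0.1357])]
side arbor []
side stand_mouth [(0.62, [0.5673, 0.0246, 0.1025])]
scene arbor_head [(0.63, [0.5701, 0.0342, 0.1322])]
scene arbor [(0.63, [0.5293, 0.3098, 0.0001]), (0.59, [0.5696, 0.0341, 0.0326])]
scene stand_mouth [(0.92, [0.5679, 0.0327, 0.098])]
wrist arbor_head [(0.76, [0.5674, 0.0335, 0.1327])]
wrist arbor [(0.62, [0.5683, 0.0304, 0.033])]
wrist stand_mouth []
```

Request:
jog_arm(
  series=[
    [[0,0,0.0007,0,0,0.08,1],[0,0,0,0,0,-0.16,1],[0,0,0,0,0,0.16,1],[0,0,0,0,0,-0.16,1],[0,0,0,0,0,0.16,1],[0,0,0,0,0,-0.16,1],[0,0,0,0,0,0.08,1],[0,0,0,0,0,0,1]],
  ],
)

```text
time_s: 19.35
tcp_pos: [0.5667, 0.0314, 0.1204]
ee_rot: [3.072, 0.651, 0.005]
wrist_force: [-3.0, 0.7, 8.6]
gripper_width: 0.247
grasp_force: 45.0
```

Run:
```python
from h import *
s=st()
```

```text
{'time_s': 19.35, 'tcp_pos': [0.5667, 0.0314, 0.1204], 'ee_rot': [3.0723, 0.6515, 0.0049], 'wrist_force': [-3.0006, 0.674, 8.6451], 'torque': [0.0928, 0.6777, -0.106], 'gripper_width': 0.2471, 'grasp_force': 44.9781, 'joint_pos': [-0.0663, 0.423, 1.6968, -0.0001, 1.0185, 1.0867]}
```

Seated: TCP at 0.1204 with an offset of about 0.0885 puts the arbor's origin near 0.032, and the push was about 13 N. I'll let go and rise.

Request:
jog_arm(
  series=[
    [[0,0,0,0,0,0,-0.2],[0,0,0,0,0,0,-0.2],[0,0,0,0,0,0,-0.2],[0,0,0,0,0,0,-0.2],[0,0,-0.01,0,0,0,-0.2],[0,0,-0.04,0,0,0,-0.2],[0,0,-0.05,0,0,0,-0.2],[0,0,-0.05,0,0,0,-0.2]],
  ],
)

```text
time_s: 20.35
tcp_pos: [0.5651, 0.0316, 0.2708]
ee_rot: [-3.073, -0.653, -0.0]
wrist_force: [0.7, -0.1, 0.4]
gripper_width: 0.598
grasp_force: 0.0
```

Run:
```python
from h import *
s=st()
for c in("scene","wrist","side"):
    f=robot.grab_frame(c); cv2.imwrite(f"pics/o_{c}.png",f); seen(c,"arbor_head","arbor","drift_grip","drift_tip","drift")
# grip at yaw 69, view pose behind/above drift
plan((0.495,-0.33,0.26),np.radians(69))
```

```text
{'time_s': 20.35, 'tcp_pos': [0.5651, 0.0316, 0.2708], 'ee_rot': [-3.073, -0.6527, -0.0004], 'wrist_force': [0.6694, -0.0713, 0.353], 'torque': [-0.0056, -0.0331, -0.0736], 'gripper_width': 0.5984, 'grasp_force': 0.0, 'joint_pos': [-0.0663, 0.2694, 1.5197, 0.0001, 1.3523, 1.0859]}
scene arbor_head [(0.6, [0.5679, 0.0346, 0.1374])]
scene arbor [(0.79, [0.5667, 0.0324, 0.0324])]
scene drift_grip [(0.62, [0.53, 0.3096, -0.0001]), (0.55, [0.5714, 0.0331, 0.0043])]
scene drift_tip [(0.69, [0.5348, -0.2076, 0.0053])]
scene drift [(0.91, [0.5103, -0.2807, -0.0016])]
wrist arbor_head [(0.83, [0.5677, 0.0301, 0.1319])]
wrist arbor [(0.8, [0.5687, 0.0292, 0.0305]), (0.5, [0.5671, 0.0324, 0.1318])]
wrist drift_grip [(0.25, [0.5309, 0.3086, -0.0027])]
wrist drift_tip [(0.61, [0.5343, -0.2077, 0.0033])]
wrist drift [(0.5, [0.5113, -0.2774, 0.0029])]
side arbor_head [(0.78, [0.5652, 0.0316, 0.1316])]
side arbor []
side drift_grip [(0.57, [0.4888, -0.3357, 0.0267]), (0.36, [0.5367, -0.2084, -0.0008])]
side drift_tip [(0.72, [0.5353, -0.2063, 0.0022])]
side drift [(0.72, [0.5152, -0.2816, -0.0026])]
[-0.0302, 0.0431, 0.0012] [-0.0, -0.0, -0.1122]
[-0.0348, 0.0395, 0.0012] [-0.0, -0.0, -0.1122]
[-0.039, 0.0353, 0.0012] [-0.0, -0.0, -0.1122]
[-0.0427, 0.0307, 0.0012] [-0.0, -0.0, -0.1122]
[-0.0459, 0.0257, 0.0012] [-0.0, -0.0, -0.1122]
[-0.0485, 0.0204, 0.0012] [-0.0, -0.0, -0.1122]
[-0.0505, 0.0149, 0.0012] [-0.0, -0.0, -0.1122]
```

Request:
jog_arm(
  series=[
    [[-0.03,0.043,0.001,0,0,-0.112,-0.2],[-0.035,0.0395,0.001,0,0,-0.112,-0.2],[-0.039,0.0355,0.001,0,0,-0.112,-0.2],[-0.0425,0.0305,0.001,0,0,-0.112,-0.2],[-0.046,0.0255,0.001,0,0,-0.112,-0.2],[-0.0485,0.0205,0.001,0,0,-0.112,-0.2],[-0.0505,0.015,0.001,0,0,-0.112,-0.2],[0,0,0,0,0,0,-0.2]],
  ],
)

```text
time_s: 22.25
tcp_pos: [0.494, -0.3335, 0.2615]
ee_rot: [2.593, 1.772, -0.001]
wrist_force: [-0.2, 0.4, 0.7]
gripper_width: 0.6
grasp_force: 0.0
```

Run:
```python
from h import *
s=st(); print(np.degrees(yaw(R.from_rotvec(s["ee_rot"]).as_matrix())))
i=robot.camera_info("wrist"); f=robot.grab_frame("wrist"); cv2.imwrite("pics/d1.png",f); seen("wrist","drift","drift_grip","drift_tip")
h=cv2.cvtColor(f,cv2.COLOR_BGR2HSV); m=cv2.inRange(h,(100,120,40),(125,255,255))
n,l,q,c=cv2.connectedComponentsWithStats(m); k=1+np.argmax(q[1:,4]); print(q[k])
pts=np.column_stack(np.nonzero(l==k)[::-1])
P=np.array([at_z("wrist",u,v,.02,i)[:2] for u,v in pts])*1000
r=cv2.minAreaRect(P.astype(np.float32)); print(r)
```

```text
{'time_s': 22.25, 'tcp_pos': [0.494, -0.3335, 0.2615], 'ee_rot': [2.5928, 1.7721, -0.001], 'wrist_force': [-0.1784, 0.4454, 0.6615], 'torque': [-0.0213, -0.0521, 0.0026], 'gripper_width': 0.5995, 'grasp_force': 0.0, 'joint_pos': [-0.7091, 0.3209, 1.4685, -0.0009, 1.3512, -0.3372]}
68.7026069324184
wrist drift [(0.84, [0.508, -0.2807, 0.0013])]
wrist drift_grip [(0.86, [0.4909, -0.3379, 0.0301]), (0.73, [0.7216, -0.3041, 0.0008])]
wrist drift_tip []
[ 266   60   17  134 1336]
((507.4756164550781, -284.4522399902344), (152.90199279785156, 16.93433952331543), 72.37760162353516)
```

View pics/d1.png

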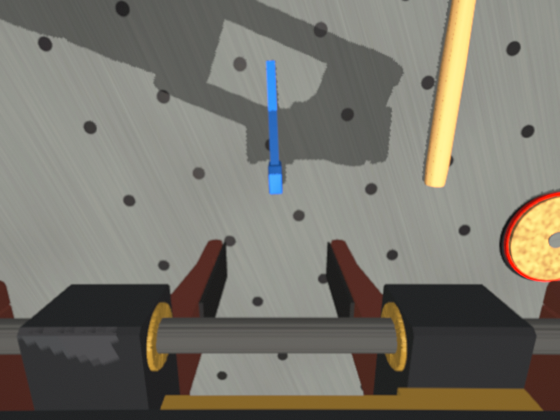

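The picture shows the drift with its tip at (270,61) and its grip block at about (275,178), clear of the hammer handle at (437,185). I'll compute its pose.

Run:
```python
from h import *
f=cv2.imread("pics/d1.png"); i=robot.camera_info("wrist")
h=cv2.cvtColor(f,cv2.COLOR_BGR2HSV); m=cv2.inRange(h,(100,120,40),(125,255,255)); m[:,:255]=0; m[:,300:]=0
for v in range(60,195,6):
    u=np.nonzero(m[v])[0]; print(v,u.min(),u.max(),f[v,(u.min()+u.max())//2].tolist())if len(u) else None
tip=at_z("wrist",270.5,61,.003,i); print("tip",tip)
for v in(161,173,193): print(v,at_z("wrist",275.5,v,.042,i).round(4),at_z("wrist",275.5,v,.0,i).round(4))
for t in[(.534,-.2072)]:
  for v,x in((167,-58),):
    g=at_z("wrist",275.0,v,.042,i)[:2]; d=tip[:2]-g; print("yaw",np.degrees(np.arctan2(d[1],d[0])),np.linalg.norm(d))
```

```text
60 271 273 [203, 133, 99]
66 266 274 [248, 148, 50]
72 267 275 [249, 149, 50]
78 267 275 [249, 150, 49]
84 267 275 [249, 150, 51]
90 267 275 [249, 152, 52]
96 268 276 [249, 153, 53]
102 268 276 [250, 154, 54]
108 268 276 [249, 154, 56]
114 268 276 [185, 103, 41]
120 269 276 [188, 105, 43]
126 269 277 [187, 105, 43]
132 269 277 [190, 107, 45]
138 269 277 [189, 107, 45]
144 269 277 [190, 107, 45]
150 269 278 [191, 109, 48]
156 270 278 [192, 110, 48]
162 270 280 [193, 111, 50]
168 268 281 [184, 102, 41]
174 269 281 [240, 143, 61]
180 269 281 [253, 173, 74]
186 269 281 [252, 169, 70]
192 269 281 [252, 160, 66]
tip [ 0.53469344 -0.20598318  0.003     ]
161 [ 0.5005 -0.3113  0.042 ] [ 0.4981 -0.3171  0.    ]
173 [ 0.4955 -0.3242  0.042 ] [ 0.4926 -0.3314  0.    ]
193 [ 0.4869 -0.3465  0.042 ] [ 0.4831 -0.3561  0.    ]
yaw 71.53737125128671 0.11758757169437714
```

```bash
cat >> h.py <<'E'
def tilt(y,t=0.2): return down(y)@R.from_euler("y",t).as_matrix()
def planR(p,R1,n=None,p0=None,R0=None):
    s=robot.sense(); R0=R.from_rotvec(s["ee_rot"]).as_matrix() if R0 is None else R0
    p0=np.array(s["tcp_pos"] if p0 is None else p0); rv=R.from_matrix(R0.T@R1).as_rotvec()
    n=n or int(max(np.ceil(np.linalg.norm(p-p0)/.055),np.ceil(np.linalg.norm(rv)/.15),1))
    print(n)
    for k in range(n):
        Rk=R0@R.from_rotvec(rv*k/n).as_matrix(); print((Rk.T@(p-p0)/n).round(4).tolist(),(rv/n).round(4).tolist())
E
python3 - <<'E'
from h import *
Rg=tilt(np.radians(71.4)); G=np.array([.492,-.3325,.030]); T=G+.019*Rg[:,2]; print(T, Rg[:,2])
planR(T+[0,0,.07],Rg,4); planR(T,Rg,2,T+[0,0,.07],Rg)
E
```

```text
[ 0.49320398 -0.32892244  0.01137874] [ 0.06336743  0.18829252 -0.98006658]
4
[-0.0002, -0.0003, 0.0451] [0.001, 0.0498, -0.0108]
[-0.0025, -0.0003, 0.045] [0.001, 0.0498, -0.0108]
[-0.0047, -0.0003, 0.0448] [0.001, 0.0498, -0.0108]
[-0.0069, -0.0003, 0.0445] [0.001, 0.0498, -0.0108]
2
[-0.007, -0.0, 0.0343] [0.0, 0.0, 0.0]
[-0.007, -0.0, 0.0343] [0.0, 0.0, 0.0]
```

Request:
jog_arm(
  series=[
    [[0,-0.0003,0.045,0,0.05,-0.011,-0.2],[-0.0025,-0.0003,0.045,0,0.05,-0.011,-0.2],[-0.0047,-0.0003,0.045,0,0.05,-0.011,-0.2],[-0.007,-0.0003,0.0445,0,0.05,-0.011,-0.2],[-0.007,0,0.034,0,0,0,-0.2],[0,0,0,0,0,0,-0.2],[0,0,0,0,0,0,-0.2]],
  ],
)

```text
time_s: 23.32
tcp_pos: [0.4946, -0.3299, 0.0479]
ee_rot: [-2.45, -1.764, -0.25]
wrist_force: [1.2, 0.2, 0.5]
gripper_width: 0.597
grasp_force: 0.0
```

Run:
```python
from h import *
Rg=tilt(np.radians(71.4)); G=np.array([.492,-.3325,.030]); T=G+.019*Rg[:,2]
s=st(); seen("wrist","drift"); f=robot.grab_frame("wrist"); cv2.imwrite("pics/d2.png",f); seen("wrist","drift_grip","drift")
planR(T,Rg,2)
```

```text
{'time_s': 23.325, 'tcp_pos': [0.4946, -0.3299, 0.0479], 'ee_rot': [-2.4504, -1.7642, -0.2502], 'wrist_force': [1.1525, 0.2071, 0.5405], 'torque': [-0.1139, -0.0563, -0.003], 'gripper_width': 0.5971, 'grasp_force': 0.0, 'joint_pos': [-0.8196, 0.5865, 1.6419, 0.2098, 1.0143, -0.6169]}
wrist drift [(0.84, [0.508, -0.2807, 0.0013])]
wrist drift_grip [(0.96, [0.4886, -0.3397, 0.0283]), (0.55, [0.5082, -0.279, -0.0008])]
wrist drift [(0.76, [0.5076, -0.2802, 0.0013])]
2
[-0.003, -0.0011, 0.0182] [0.0034, 0.0007, 0.001]
[-0.003, -0.0011, 0.0182] [0.0034, 0.0007, 0.001]
```

Request:
jog_arm(
  series=[
    [[-0.005,-0.001,0.0178,0,0,0,-0.2],[-0.005,-0.001,0.0178,0,0,0,-0.2],[0,0,0,0,0,0,-0.2],[0,0,0,0,0,0,1],[0,0,0,0,0,0,1],[0,0,0,0,0,0,1],[0,0,0,0,0,0,1],[0,0,0,0,0,0,1]],
  ],
  force=58,
)

```text
time_s: 24.52
tcp_pos: [0.4914, -0.3326, 0.0101]
ee_rot: [-2.451, -1.763, -0.25]
wrist_force: [1.4, -0.5, 1.9]
gripper_width: 0.175
grasp_force: 58.0
```

Request:
jog_arm(
  series=[
    [[0,0,0,0,0,0,1],[0,0,0,0,0,0,1],[0.002,0,-0.01,0,0,0,1],[0.008,0,-0.039,0,0,0,1],[0.008,0,-0.039,0,0,0,1],[0,0,0,0,0,0,1]],
  ],
)

```text
time_s: 25.28
tcp_pos: [0.492, -0.3334, 0.1024]
ee_rot: [-2.454, -1.766, -0.251]
wrist_force: [0.0, 0.1, -4.1]
gripper_width: 0.181
grasp_force: 58.0
```

Run:
```python
from h import *
s=st(); Rm=R.from_rotvec(s["ee_rot"]).as_matrix()
for c in("scene","wrist","side"):
    i=robot.camera_info(c); f=robot.grab_frame(c); cv2.imwrite(f"pics/e_{c}.png",f); seen(c,"drift_tip","drift","drift_grip")
    for t in("drift_tip","drift"):
        for d in robot.pinpoint(c,t)[:1]: print("   in tool",(Rm.T@(np.array(d["position"])-s["tcp_pos"])).round(4))
b=np.array([0.571,0.0314,0.0]);
```

```text
{'time_s': 25.275, 'tcp_pos': [0.492, -0.3334, 0.1024], 'ee_rot': [-2.4542, -1.7658, -0.2509], 'wrist_force': [0.0267, 0.0875, -4.0882], 'torque': [-0.2628, -0.014, -0.0125], 'gripper_width': 0.1807, 'grasp_force': 57.97, 'joint_pos': [-0.8266, 0.5142, 1.6066, 0.1971, 1.1166, -0.5984]}
scene drift_tip [(0.86, [0.5349, -0.2099, 0.0961]), (0.47, [0.5694, 0.0318, 0.1326])]
scene drift [(0.69, [0.5085, -0.281, 0.0904])]
scene drift_grip [(0.77, [0.4961, -0.3355, 0.1232]), (0.17, [0.5305, 0.355, 0.0138])]
   in tool [0.127  0.0013 0.0318]
   in tool [ 0.0515 -0.0011  0.0225]
wrist drift_tip [(0.76, [0.5278, -0.2094, 0.0936])]
wrist drift [(0.92, [0.505, -0.2769, 0.0877])]
wrist drift_grip [(0.62, [0.4868, -0.3359, 0.1182])]
   in tool [ 0.1248 -0.0056  0.0338]
   in tool [ 0.0537 -0.0058  0.0256]
side drift_tip [(0.75, [0.5367, -0.2076, 0.0914])]
side drift [(0.65, [0.5117, -0.2798, 0.0852])]
side drift_grip [(0.62, [0.4855, -0.3337, 0.1152]), (0.16, [0.7239, -0.2996, 0.0038])]
   in tool [0.1288 0.0022 0.0369]
   in tool [0.0526 0.0015 0.028 ]
```

Run:
```python
from h import *
s=robot.sense(); Rm=R.from_rotvec(s["ee_rot"]).as_matrix(); print(np.degrees(yaw(Rm)), Rm[:,1],Rm[:,2])
planR(np.array([.525,-.1342,.055]),tilt(np.radians(75.6)),5)
```

```text
71.45931838554624 [ 0.94780196 -0.31882864  0.00444363] [ 0.06746862  0.18690879 -0.9800577 ]
5
[0.0371, -0.0061, 0.0166] [0.0038, 0.0, -0.0142]
[0.0372, -0.0056, 0.0166] [0.0038, 0.0, -0.0142]
[0.0373, -0.005, 0.0166] [0.0038, 0.0, -0.0142]
[0.0373, -0.0044, 0.0167] [0.0038, 0.0, -0.0142]
[0.0374, -0.0038, 0.0167] [0.0038, 0.0, -0.0142]
```

Request:
jog_arm(
  series=[
    [[0.037,-0.006,0.0166,0.0038,0,-0.0142,1],[0.037,-0.0056,0.0166,0.0038,0,-0.0142,1],[0.0375,-0.005,0.0166,0.0038,0,-0.0142,1],[0.0375,-0.0044,0.0166,0.0038,0,-0.0142,1],[0.0375,-0.0038,0.0166,0.0038,0,-0.0142,1],[0,0,0,0,0,0,1],[0,0,0,0,0,0,1]],
  ],
)

```text
time_s: 27.05
tcp_pos: [0.5255, -0.1346, 0.0554]
ee_rot: [-2.378, -1.846, -0.238]
wrist_force: [0.8, -0.4, -3.4]
gripper_width: 0.18
grasp_force: 58.0
```

Run:
```python
from h import *
s=st(); Rm=R.from_rotvec(s["ee_rot"]).as_matrix(); print(np.degrees(yaw(Rm)))
A=np.array([.5675,.0314]); u=np.array([np.cos(np.radians(75.6)),np.sin(np.radians(75.6))]); w=np.array([-u[1],u[0]])
for c in("scene","wrist","side"):
    f=robot.grab_frame(c); cv2.imwrite(f"pics/g_{c}.png",f)
    P={t:np.array(d[0]["position"]) for t in("drift_tip","drift","drift_grip","stand_slot","stand_mouth","arbor_head") if (d:=robot.pinpoint(c,t))}
    for t,p in P.items(): print(c,t,p.round(4),"along",round((p[:2]-A)@u,4),"side",round((p[:2]-A)@w,4))
p=s["tcp_pos"]; print("tcp along",(p[:2]-A)@u,"side",(p[:2]-A)@w)
a=cv2.imread("pics/g_wrist.png"); cv2.imwrite("pics/g.png",cv2.resize(a,(800,600)))
planR(np.array([*(A-.166*u),.0335]),tilt(np.radians(75.6)),3)
```

```text
{'time_s': 27.05, 'tcp_pos': [0.5255, -0.1346, 0.0554], 'ee_rot': [-2.3782, -1.8463, -0.2385], 'wrist_force': [0.761, -0.4056, -3.4258], 'torque': [-0.2775, -0.0073, 0.0089], 'gripper_width': 0.1805, 'grasp_force': 57.9699, 'joint_pos': [-0.5153, 0.5031, 1.7974, 0.2451, 0.9078, -0.4225]}
75.65142250843726
scene drift_tip [ 0.5583 -0.0066  0.0521] along -0.0391 side -0.0005
scene drift [ 0.5388 -0.081   0.043 ] along -0.116 side -0.0002
scene drift_grip [ 0.5259 -0.1373  0.0723] along -0.1737 side -0.0017
scene stand_slot [0.5628 0.0126 0.0167] along -0.0194 side -0.0001
scene stand_mouth [0.5689 0.0325 0.0981] along 0.0014 side -0.0011
scene arbor_head [0.57   0.0364 0.134 ] along 0.0055 side -0.0012
wrist drift_tip [ 0.5578 -0.0099  0.0506] along -0.0424 side -0.0009
wrist drift [ 0.5396 -0.0769  0.0477] along -0.1118 side 0.0001
wrist drift_grip [ 0.5254 -0.1394  0.0765] along -0.1759 side -0.0017
side drift_tip [ 0.5607 -0.0062  0.0458] along -0.0381 side -0.0028
side drift [ 0.5432 -0.0827  0.0448] along -0.1166 side -0.0048
side drift_grip [ 0.5215 -0.1342  0.0729] along -0.1718 side 0.0034
side stand_slot [0.566  0.0106 0.0203] along -0.0205 side -0.0037
side stand_mouth [0.5672 0.0299 0.107 ] along -0.0015 side -0.0001
side arbor_head [0.568  0.0313 0.1358] along 0.0 side -0.0005
tcp along -0.1712284872302994 side -0.0005953771856821748
3
[0.0001, 0.0, 0.0074] [-0.0001, 0.0, 0.0001]
[0.0001, 0.0, 0.0074] [-0.0001, 0.0, 0.0001]
[0.0001, 0.0, 0.0074] [-0.0001, 0.0, 0.0001]
```

View pics/g.png

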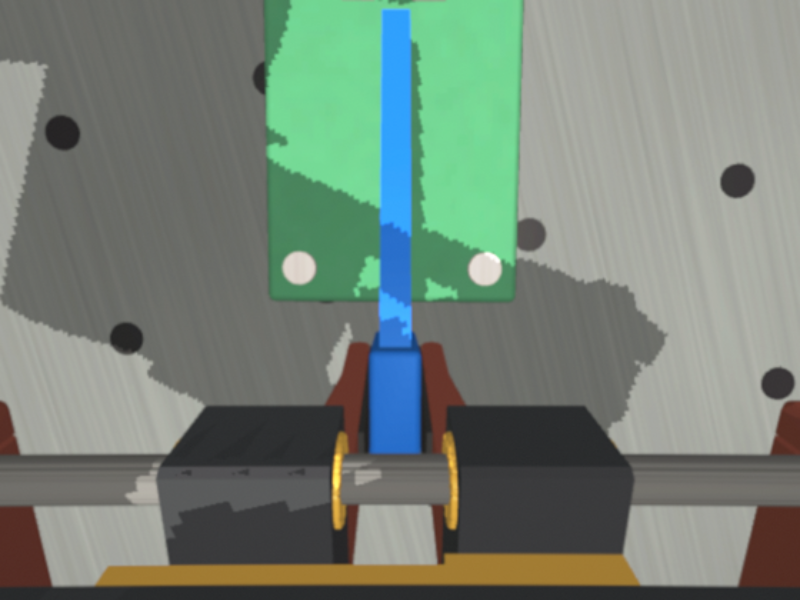

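The picture shows the drift parallel to the plate's edges (270 and 517) and centred at column 395, with its tip just short of the slot at (396,12). I'll lower it onto the plate.

Request:
jog_arm(
  series=[
    [[-0.002,0,0.01,0,0,0,1],[-0.002,0,0.01,0,0,0,1],[0,0,0,0,0,0,1],[-0.0002,0,0.001,0,0,0,1],[0,0,0,0,0,0,1]],
  ],
)

```text
time_s: 28.72
tcp_pos: [0.5251, -0.1341, 0.0338]
ee_rot: [-2.378, -1.845, -0.238]
wrist_force: [-0.2, 0.3, -2.7]
gripper_width: 0.178
grasp_force: 58.0
```

Request:
jog_arm(
  series=[
    [[-0.0002,0,0.001,0,0,0,1],[0,0,0,0,0,0,1],[0,0,0,0,0,0,1]],
  ],
)

```text
time_s: 29.1
tcp_pos: [0.5251, -0.1341, 0.0328]
ee_rot: [-2.378, -1.845, -0.238]
wrist_force: [0.1, -0.1, -2.1]
gripper_width: 0.179
grasp_force: 58.0
```

Request:
jog_arm(
  series=[
    [[-0.0002,0,0.001,0,0,0,1],[0,0,0,0,0,0,1],[0,0,0,0,0,0,1]],
  ],
)

```text
time_s: 29.48
tcp_pos: [0.525, -0.134, 0.0316]
ee_rot: [-2.378, -1.845, -0.238]
wrist_force: [-0.9, -0.9, -2.7]
gripper_width: 0.182
grasp_force: 58.0
```

Run:
```python
from h import *
st()
```

```text
{'time_s': 29.475, 'tcp_pos': [0.525, -0.134, 0.0316], 'ee_rot': [-2.3779, -1.8448, -0.2382], 'wrist_force': [-0.8896, -0.8511, -2.7274], 'torque': [-0.2389, 0.0625, -0.0553], 'gripper_width': 0.1823, 'grasp_force': 57.9701, 'joint_pos': [-0.5151, 0.5401, 1.8129, 0.2561, 0.858, -0.4386]}
```

Request:
jog_arm(
  series=[
    [[-0.0002,0,0.0007,0,0,0,1],[0,0,0,0,0,0,1],[0,0,0,0,0,0,1]],
  ],
)

```text
time_s: 29.85
tcp_pos: [0.525, -0.1341, 0.0309]
ee_rot: [-2.378, -1.845, -0.238]
wrist_force: [-0.6, 0.5, -2.4]
gripper_width: 0.18
grasp_force: 58.0
```

Request:
jog_arm(
  series=[
    [[-0.0002,0,0.0007,0,0,0,1],[0,0,0,0,0,0,1],[0,0,0,0,0,0,1]],
  ],
)

```text
time_s: 30.22
tcp_pos: [0.5249, -0.1341, 0.0302]
ee_rot: [-2.378, -1.845, -0.238]
wrist_force: [0.1, -0.6, -2.8]
gripper_width: 0.182
grasp_force: 58.0
```

Request:
jog_arm(
  series=[
    [[-0.0002,0,0.0007,0,0,0,1],[0,0,0,0,0,0,1],[0,0,0,0,0,0,1]],
  ],
)

```text
time_s: 30.6
tcp_pos: [0.5251, -0.1342, 0.03]
ee_rot: [-2.378, -1.845, -0.239]
wrist_force: [-1.1, 0.4, 4.6]
gripper_width: 0.184
grasp_force: 58.0
```

Request:
jog_arm(
  series=[
    [[0.0001,0,-0.0005,0,0,0,1],[0.0049,0,0.001,0,0,0,1],[0.0049,0,0.001,0,0,0,1],[0.0049,0,0.001,0,0,0,1],[0.0049,0,0.001,0,0,0,1],[0.0049,0,0.001,0,0,0,1],[0,0,0,0,0,0,1]],
  ],
)

```text
time_s: 31.48
tcp_pos: [0.5314, -0.1092, 0.03]
ee_rot: [-2.377, -1.845, -0.239]
wrist_force: [1.9, 3.1, 0.8]
gripper_width: 0.179
grasp_force: 58.0
```

Request:
jog_arm(
  series=[
    [[0.0049,0,0.001,0,0,0,1],[0.0049,0,0.001,0,0,0,1],[0.0049,0,0.001,0,0,0,1],[0.0049,0,0.001,0,0,0,1],[0.0049,0,0.001,0,0,0,1],[0,0,0,0,0,0,1]],
  ],
)

```text
time_s: 32.22
tcp_pos: [0.5376, -0.085, 0.03]
ee_rot: [-2.377, -1.845, -0.239]
wrist_force: [1.7, 1.5, 1.8]
gripper_width: 0.18
grasp_force: 58.0
```

Run:
```python
from h import *
s=st(); A=np.array([.5675,.0314]); u=np.array([np.cos(np.radians(75.6)),np.sin(np.radians(75.6))]); w=np.array([-u[1],u[0]])
p=s["tcp_pos"][:2]-A; print("tip along",p@u+.131,"side",p@w,"F",s["wrist_force"][:2]@u,s["wrist_force"][:2]@w)
```

```text
{'time_s': 32.225, 'tcp_pos': [0.5376, -0.085, 0.03], 'ee_rot': [-2.3775, -1.8446, -0.2392], 'wrist_force': [1.6775, 1.515, 1.8273], 'torque': [0.188, -0.2424, -0.0293], 'gripper_width': 0.1798, 'grasp_force': 57.9717, 'joint_pos': [-0.4241, 0.5384, 1.8243, 0.2687, 0.8322, -0.3598]}
tip along 0.010842550833798897 side -2.274263873857039e-05 F 1.884604155491296 -1.2480273408237013
```

Request:
jog_arm(
  series=[
    [[0.002,0,0.0004,0,0,0,1],[0.002,0,0.0004,0,0,0,1],[0.001,0,0.0002,0,0,0,1],[0,0,0,0,0,0,1]],
  ],
)

```text
time_s: 32.72
tcp_pos: [0.5388, -0.0809, 0.03]
ee_rot: [-2.378, -1.845, -0.238]
wrist_force: [-0.9, -2.6, 4.3]
gripper_width: 0.18
grasp_force: 58.0
```

Request:
jog_arm(
  series=[
    [[0.001,0,0.0002,0,0,0,1],[0,0,0,0,0,0,1],[0,0,0,0,0,0,1]],
  ],
)

```text
time_s: 33.1
tcp_pos: [0.5391, -0.0799, 0.03]
ee_rot: [-2.378, -1.845, -0.239]
wrist_force: [0.1, -2.8, 5.2]
gripper_width: 0.177
grasp_force: 58.0
```

Request:
jog_arm(
  series=[
    [[0.001,0,0.0002,0,0,0,1],[0,0,0,0,0,0,1],[0,0,0,0,0,0,1]],
  ],
)

```text
time_s: 33.48
tcp_pos: [0.5393, -0.0789, 0.03]
ee_rot: [-2.378, -1.845, -0.238]
wrist_force: [-0.3, -3.4, 4.1]
gripper_width: 0.178
grasp_force: 58.0
```

```bash
cat > q.py <<'E'
from h import *
s=st(); A=np.array([.5675,.0314]); u=np.array([np.cos(np.radians(75.6)),np.sin(np.radians(75.6))]); w=np.array([-u[1],u[0]])
p=s["tcp_pos"][:2]-A; print("tip along",p@u+.131,"side",p@w,"F",s["wrist_force"][:2]@u,s["wrist_force"][:2]@w)
for c in("scene","side"):
    f=robot.grab_frame(c); cv2.imwrite(f"pics/q_{c}.png",f)
    for t in("arbor_head","arbor"):
        print(c,t,[(round(d["score"],2),np.round(d["position"],4).tolist()) for d in robot.pinpoint(c,t)[:1]])
E
python3 q.py
```

```text
{'time_s': 33.475, 'tcp_pos': [0.5393, -0.0789, 0.03], 'ee_rot': [-2.3781, -1.8449, -0.2384], 'wrist_force': [-0.2604, -3.3874, 4.0559], 'torque': [-0.4351, 0.0256, -0.0293], 'gripper_width': 0.1776, 'grasp_force': 57.973, 'joint_pos': [-0.412, 0.5381, 1.8248, 0.269, 0.8293, -0.348]}
tip along 0.017146520884165184 side -8.567774986282576e-05 F -3.3457728968933025 -0.590211146470367
scene arbor_head [(0.75, [0.5727, 0.0345, 0.133])]
scene arbor [(0.78, [0.5642, 0.0306, 0.0353])]
side arbor_head [(0.53, [0.5677, 0.033, 0.1301])]
side arbor []
```

Request:
jog_arm(
  series=[
    [[0.001,0,0.0002,0,0,0,1],[0.001,0,0.0002,0,0,0,1],[0.001,0,0.0002,0,0,0,1],[0,0,0,0,0,0,1]],
  ],
)

```text
time_s: 34.28
tcp_pos: [0.54, -0.0764, 0.03]
ee_rot: [-2.378, -1.846, -0.238]
wrist_force: [-1.9, -5.2, 5.6]
gripper_width: 0.177
grasp_force: 58.0
```

Request:
jog_arm(
  series=[
    [[0.001,0,0.0002,0,0,0,1],[0,0,0,0,0,0,1],[0,0,0,0,0,0,1]],
  ],
)

```text
time_s: 34.65
tcp_pos: [0.5402, -0.0758, 0.03]
ee_rot: [-2.379, -1.846, -0.237]
wrist_force: [-1.6, -7.0, 5.2]
gripper_width: 0.179
grasp_force: 58.0
```

Request:
jog_arm(
  series=[
    [[0.001,0,0.0002,0,0,0,1],[0,0,0,0,0,0,1],[0,0,0,0,0,0,1]],
  ],
)

```text
time_s: 35.02
tcp_pos: [0.5405, -0.0753, 0.03]
ee_rot: [-2.379, -1.847, -0.237]
wrist_force: [-1.7, -9.3, 5.7]
gripper_width: 0.18
grasp_force: 58.0
```

Request:
jog_arm(
  series=[
    [[0.001,0,0.0002,0,0,0,1],[0.001,0,0.0002,0,0,0,1],[0,0,0,0,0,0,1],[0,0,0,0,0,0,1]],
  ],
)

```text
time_s: 35.52
tcp_pos: [0.5411, -0.0744, 0.0301]
ee_rot: [-2.38, -1.848, -0.236]
wrist_force: [-4.7, -13.6, 6.7]
gripper_width: 0.177
grasp_force: 58.0
```

Request:
jog_arm(
  series=[
    [[0.001,0,0.0002,0,0,0,1],[0,0,0,0,0,0,1],[0,0,0,0,0,0,1]],
  ],
)

```text
time_s: 35.9
tcp_pos: [0.5413, -0.0739, 0.0301]
ee_rot: [-2.38, -1.849, -0.235]
wrist_force: [-5.3, -15.0, 7.6]
gripper_width: 0.176
grasp_force: 58.0
```

```bash
python3 q.py
```

```text
{'time_s': 35.9, 'tcp_pos': [0.5413, -0.0739, 0.0301], 'ee_rot': [-2.3799, -1.8492, -0.2353], 'wrist_force': [-5.3241, -14.9607, 7.5757], 'torque': [-1.8255, 0.5826, 0.1779], 'gripper_width': 0.1764, 'grasp_force': 57.9957, 'joint_pos': [-0.3993, 0.5375, 1.8246, 0.2653, 0.825, -0.3346]}
tip along 0.02246901341978269 side -0.0008454169548293842 F -15.814691001606715 1.4362587662605362
scene arbor_head [(0.82, [0.5691, 0.0334, 0.1331])]
scene arbor [(0.62, [0.566, 0.033, 0.0306])]
side arbor_head [(0.78, [0.5663, 0.037, 0.1328])]
side arbor [(0.2, [0.5696, 0.0356, -0.0022])]
```

Request:
jog_arm(
  series=[
    [[0.001,0,0.0002,0,0,0,1],[0,0,0,0,0,0,1],[0,0,0,0,0,0,1]],
  ],
)

```text
time_s: 36.58
tcp_pos: [0.5417, -0.0734, 0.0301]
ee_rot: [-2.38, -1.85, -0.235]
wrist_force: [-5.8, -18.2, 7.9]
gripper_width: 0.181
grasp_force: 58.0
```

Request:
jog_arm(
  series=[
    [[0.001,0,0.0002,0,0,0,1],[0,0,0,0,0,0,1],[0,0,0,0,0,0,1]],
  ],
)

```text
time_s: 36.95
tcp_pos: [0.542, -0.0729, 0.0301]
ee_rot: [-2.381, -1.851, -0.235]
wrist_force: [-6.0, -19.1, 8.6]
gripper_width: 0.18
grasp_force: 58.0
```

Request:
jog_arm(
  series=[
    [[0.001,0,0.0002,0,0,0,1],[0,0,0,0,0,0,1],[0,0,0,0,0,0,1]],
  ],
)

```text
time_s: 37.33
tcp_pos: [0.5423, -0.0724, 0.0301]
ee_rot: [-2.381, -1.851, -0.234]
wrist_force: [-6.2, -21.2, 7.9]
gripper_width: 0.181
grasp_force: 58.0
```

Request:
jog_arm(
  series=[
    [[0.001,0,0.0002,0,0,0,1],[0,0,0,0,0,0,1],[0,0,0,0,0,0,1]],
  ],
)

```text
time_s: 37.7
tcp_pos: [0.5426, -0.0719, 0.0302]
ee_rot: [-2.381, -1.852, -0.234]
wrist_force: [-7.8, -23.8, 7.7]
gripper_width: 0.179
grasp_force: 58.0
```

Request:
jog_arm(
  series=[
    [[0.001,0,0.0002,0,0,0,1],[0,0,0,0,0,0,1],[0,0,0,0,0,0,1]],
  ],
)

```text
time_s: 38.08
tcp_pos: [0.543, -0.0713, 0.0302]
ee_rot: [-2.382, -1.853, -0.234]
wrist_force: [-8.3, -26.5, 8.8]
gripper_width: 0.179
grasp_force: 58.0
```

```bash
python3 q.py
python3 - <<'E'
from h import *
f=robot.grab_frame("wrist"); cv2.imwrite("pics/r_w.png",f)
a=cv2.resize(cv2.imread("pics/q_side.png")[150:270,230:350],(400,400),interpolation=cv2.INTER_CUBIC); b=cv2.resize(cv2.imread("pics/q_scene.png")[150:250,220:320],(400,400),interpolation=cv2.INTER_CUBIC)
cv2.imwrite("pics/r.png",np.hstack([a,b]))
E
```

```text
{'time_s': 38.075, 'tcp_pos': [0.543, -0.0713, 0.0302], 'ee_rot': [-2.3818, -1.8526, -0.2336], 'wrist_force': [-8.3162, -26.4896, 8.7842], 'torque': [-3.1048, 0.9471, 0.2424], 'gripper_width': 0.1794, 'grasp_force': 58.0101, 'joint_pos': [-0.3916, 0.5371, 1.824, 0.2624, 0.8217, -0.3261]}
tip along 0.02543551464733801 side -0.0017596263312459946 F -27.725558890941922 1.4672348923973282
scene arbor_head [(0.8, [0.5671, 0.0333, 0.1325])]
scene arbor [(0.72, [0.568, 0.0336, 0.0304])]
side arbor_head [(0.81, [0.5679, 0.0338, 0.1324])]
side arbor []
```

View pics/r.png

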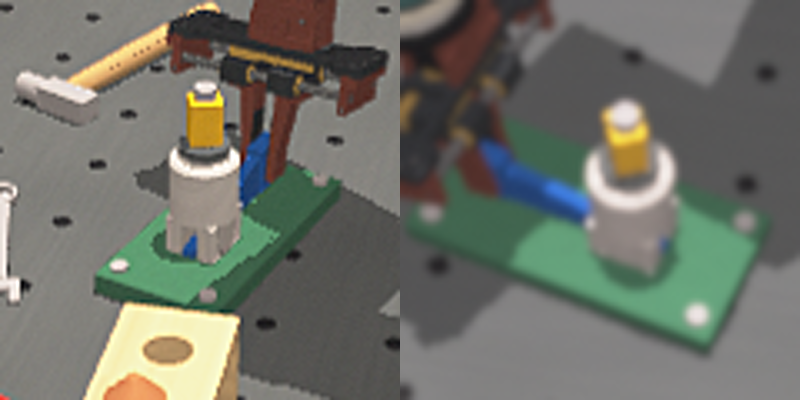

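The composite shows the blue tip showing in the slot's far opening at (190,243) in the side half, with the arbor upright and the drift bearing on it. I'll relieve the side load and the downward press a little, then add a small push.

Request:
jog_arm(
  series=[
    [[0.0001,-0.0008,-0.0006,0,0,0,1],[0,0,0,0,0,0,1],[0,0,0,0,0,0,1]],
  ],
)

```text
time_s: 38.8
tcp_pos: [0.5426, -0.0711, 0.0304]
ee_rot: [-2.383, -1.852, -0.234]
wrist_force: [-5.8, -23.1, 3.5]
gripper_width: 0.182
grasp_force: 58.0
```

Request:
jog_arm(
  series=[
    [[0.0007,0,0.0001,0,0,0,1],[0,0,0,0,0,0,1],[0,0,0,0,0,0,1]],
  ],
)

```text
time_s: 39.17
tcp_pos: [0.5428, -0.0708, 0.0305]
ee_rot: [-2.383, -1.853, -0.234]
wrist_force: [-7.1, -25.3, 3.8]
gripper_width: 0.181
grasp_force: 58.0
```

```bash
python3 q.py
```

```text
{'time_s': 39.175, 'tcp_pos': [0.5428, -0.0708, 0.0305], 'ee_rot': [-2.3829, -1.8529, -0.2337], 'wrist_force': [-7.1173, -25.2595, 3.7524], 'torque': [-3.6447, 0.7976, 0.0262], 'gripper_width': 0.1807, 'grasp_force': 58.0014, 'joint_pos': [-0.3906, 0.536, 1.8252, 0.262, 0.8205, -0.3247]}
tip along 0.025821762950517163 side -0.0014763061696239771 F -26.23596653561009 0.611886959048529
scene arbor_head [(0.71, [0.567, 0.0346, 0.1353])]
scene arbor [(0.61, [0.5698, 0.0317, 0.0357])]
side arbor_head [(0.68, [0.5681, 0.0325, 0.1337])]
side arbor [(0.24, [0.4974, 0.5313, 0.0014])]
```

Request:
jog_arm(
  series=[
    [[0.0011,-0.0003,-0.0002,0,0,0,1],[0,0,0,0,0,0,1],[0,0,0,0,0,0,1]],
  ],
)

```text
time_s: 39.85
tcp_pos: [0.5428, -0.0701, 0.0307]
ee_rot: [-2.383, -1.853, -0.233]
wrist_force: [-6.5, -26.1, 1.6]
gripper_width: 0.18
grasp_force: 58.0
```

Request:
jog_arm(
  series=[
    [[0.0008,0,0.0001,0,0,0,1],[0,0,0,0,0,0,1],[0,0,0,0,0,0,1]],
  ],
)

```text
time_s: 40.22
tcp_pos: [0.543, -0.0695, 0.0307]
ee_rot: [-2.383, -1.854, -0.233]
wrist_force: [-6.5, -26.9, 1.4]
gripper_width: 0.178
grasp_force: 58.0
```

Request:
jog_arm(
  series=[
    [[0.001,0,0.0002,0,0,0,1],[0,0,0,0,0,0,1],[0,0,0,0,0,0,1]],
  ],
)

```text
time_s: 40.6
tcp_pos: [0.5427, -0.0651, 0.0304]
ee_rot: [-2.381, -1.847, -0.236]
wrist_force: [-0.0, -10.2, -3.4]
gripper_width: 0.18
grasp_force: 58.0
```

Request:
jog_arm(
  series=[
    [[0.0007,0,0.0001,0,0,0,1],[0,0,0,0,0,0,1],[0,0,0,0,0,0,1]],
  ],
)

```text
time_s: 40.98
tcp_pos: [0.5423, -0.063, 0.0302]
ee_rot: [-2.379, -1.846, -0.236]
wrist_force: [-0.6, -8.3, -4.1]
gripper_width: 0.18
grasp_force: 58.0
```

```bash
python3 q.py
python3 - <<'E'
from h import *
A=np.array([.5675,.0314]); u=np.array([np.cos(np.radians(75.6)),np.sin(np.radians(75.6))])
f=robot.grab_frame("wrist"); cv2.imwrite("pics/s_w.png",f)
for c in("scene","side","wrist"):
    for t in("drift_tip","drift_grip","drift"):
        print(c,t,[(round(d["score"],2),round((np.array(d["position"][:2])-A)@u,4)) for d in robot.pinpoint(c,t)[:1]])
E
```

```text
{'time_s': 40.975, 'tcp_pos': [0.5423, -0.063, 0.0302], 'ee_rot': [-2.3792, -1.8461, -0.236], 'wrist_force': [-0.5614, -8.314, -4.1218], 'torque': [-1.6634, 0.0358, -0.1499], 'gripper_width': 0.1797, 'grasp_force': 58.0036, 'joint_pos': [-0.381, 0.5362, 1.8276, 0.2691, 0.8219, -0.3181]}
tip along 0.03328584951270232 side 0.0009390599606958134 F -8.192378600696724 -1.523877474271373
scene arbor_head [(0.81, [0.5695, 0.0337, 0.1359])]
scene arbor [(0.51, [0.5684, 0.0359, 0.0341])]
side arbor_head [(0.63, [0.5654, 0.0307, 0.1345])]
side arbor [(0.24, [0.5669, 0.0291, 0.1021])]
scene drift_tip []
scene drift_grip [(0.73, np.float64(0.4656))]
scene drift [(0.26, np.float64(-0.0043))]
side drift_tip [(0.6, np.float64(0.0333))]
side drift_grip [(0.47, np.float64(-0.1009))]
side drift [(0.74, np.float64(-0.0451))]
wrist drift_tip []
wrist drift_grip [(0.85, np.float64(-0.1028))]
wrist drift [(0.66, np.float64(-0.0399))]
```

It has broken loose, with the force down to 8 N and the tip about 33 mm past the axis. I'll carry on to about 47 mm.

Request:
jog_arm(
  series=[
    [[0.0015,0.0006,0.0004,0,0,0,1],[0.0015,0,0.0003,0,0,0,1],[0.0015,0,0.0003,0,0,0,1],[0.0015,0,0.0003,0,0,0,1],[0.0015,0,0.0003,0,0,0,1],[0.0015,0,0.0003,0,0,0,1],[0,0,0,0,0,0,1]],
  ],
)

```text
time_s: 42.65
tcp_pos: [0.5443, -0.0532, 0.0301]
ee_rot: [-2.377, -1.845, -0.235]
wrist_force: [-1.0, -4.8, -3.1]
gripper_width: 0.177
grasp_force: 58.0
```

```bash
python3 q.py
```

```text
{'time_s': 42.65, 'tcp_pos': [0.5443, -0.0532, 0.0301], 'ee_rot': [-2.3773, -1.8448, -0.2354], 'wrist_force': [-0.9971, -4.8158, -3.0632], 'torque': [-1.1156, 0.1137, -0.0342], 'gripper_width': 0.1765, 'grasp_force': 57.9993, 'joint_pos': [-0.3632, 0.537, 1.827, 0.2713, 0.8206, -0.3021]}
tip along 0.04331001631879186 side 0.0013874820976459118 F -4.912507203277793 -0.23182556667781212
scene arbor_head [(0.79, [0.5699, 0.0318, 0.1375])]
scene arbor [(0.62, [0.5292, 0.308, -0.0004])]
side arbor_head [(0.78, [0.5687, 0.0275, 0.1365])]
side arbor []
```

Request:
jog_arm(
  series=[
    [[0.0015,0,0.0003,0,0,0,1],[0.0015,0,0.0003,0,0,0,1],[0.001,0,0.0002,0,0,0,1],[0,0,0,0,0,0,1],[0,0,0,0,0,0,1],[0,0,0,0,0,0,1]],
  ],
)

```text
time_s: 43.7
tcp_pos: [0.5453, -0.0491, 0.0302]
ee_rot: [-2.377, -1.845, -0.236]
wrist_force: [-0.9, -5.4, -6.1]
gripper_width: 0.182
grasp_force: 58.0
```

```bash
python3 q.py
python3 - <<'E'
from h import *
seen("side","drift_tip","drift")
E
```

```text
{'time_s': 43.7, 'tcp_pos': [0.5453, -0.0491, 0.0302], 'ee_rot': [-2.377, -1.8449, -0.2356], 'wrist_force': [-0.9106, -5.4224, -6.0647], 'torque': [-1.3431, 0.1921, 0.0463], 'gripper_width': 0.1824, 'grasp_force': 57.9983, 'joint_pos': [-0.3555, 0.5369, 1.8268, 0.2721, 0.8196, -0.2952]}
tip along 0.047535699448986904 side 0.0014541346797693816 F -5.478519476639168 -0.46648508513889864
scene arbor_head [(0.81, [0.5683, 0.0324, 0.1404])]
scene arbor [(0.76, [0.5687, 0.0328, 0.0399])]
side arbor_head [(0.68, [0.5643, 0.0302, 0.1392])]
side arbor []
side drift_tip [(0.55, [0.5772, 0.0781, 0.023])]
side drift [(0.48, [0.5623, 0.0034, 0.0181]), (0.22, [0.5424, -0.0505, 0.0484])]
```

Request:
jog_arm(
  series=[
    [[-0.0001,0,0.0005,0,0,0,1],[0,0,0,0,0,0,1],[0,0,0,0,0,0,-0.3],[0,0,0,0,0,0,-0.3],[0,0,0,0,0,0,-0.3],[0,0,0,0,0,0,-0.3],[0,0,0,0,0,0,-0.3]],
  ],
)

```text
time_s: 44.98
tcp_pos: [0.5463, -0.0488, 0.0306]
ee_rot: [-2.378, -1.845, -0.238]
wrist_force: [0.3, 0.4, 0.3]
gripper_width: 0.65
grasp_force: 0.0
```

```bash
python3 q.py
python3 - <<'E'
from h import *
seen("side","drift_tip","drift")
E
```

```text
{'time_s': 44.975, 'tcp_pos': [0.5463, -0.0488, 0.0306], 'ee_rot': [-2.3778, -1.8448, -0.2383], 'wrist_force': [0.3106, 0.3788, 0.3346], 'torque': [-0.1241, -0.0515, 0.0363], 'gripper_width': 0.6499, 'grasp_force': 0.0, 'joint_pos': [-0.3551, 0.5365, 1.8261, 0.2738, 0.8192, -0.2956]}
tip along 0.04807859301367706 side 0.000559254070042289 F 0.4441138010801538 -0.2066426688759378
scene arbor_head [(0.77, [0.5674, 0.0343, 0.1403])]
scene arbor [(0.51, [0.5647, 0.0334, 0.0405])]
side arbor_head [(0.7, [0.5659, 0.0329, 0.1402])]
side arbor []
side drift_tip [(0.76, [0.5809, 0.0764, 0.0227])]
side drift [(0.66, [0.7227, -0.3014, 0.0004]), (0.5, [0.5634, 0.0039, 0.0191])]
```

Nothing slipped back. I'll withdraw along the tool axis.

Request:
jog_arm(
  series=[
    [[0,0,-0.02,0,0,0,-0.3],[0,0,-0.03,0,0,0,-0.3],[0,0,-0.04,0,0,0,-0.3],[0,0,-0.04,0,0,0,-0.3],[0,0,-0.04,0,0,0,-0.3],[0,0,-0.03,0,0,0,-0.3],[0,0,0,0,0,0,-0.3],[0,0,0,0,0,0,-0.3]],
  ],
)

```text
time_s: 46.38
tcp_pos: [0.5359, -0.087, 0.2257]
ee_rot: [-2.377, -1.844, -0.237]
wrist_force: [0.1, 1.2, 0.2]
gripper_width: 0.653
grasp_force: 0.0
```

```bash
python3 q.py
python3 - <<'E'
from h import *
seen("side","drift_tip","drift"); seen("scene","drift","drift_tip")
a=cv2.resize(cv2.imread("pics/q_side.png")[150:270,230:350],(400,400),interpolation=cv2.INTER_CUBIC); b=cv2.resize(cv2.imread("pics/q_scene.png")[150:250,220:320],(400,400),interpolation=cv2.INTER_CUBIC)
cv2.imwrite("pics/t.png",np.hstack([a,b]))
E
```

```text
{'time_s': 46.375, 'tcp_pos': [0.5359, -0.087, 0.2257], 'ee_rot': [-2.3772, -1.8439, -0.2372], 'wrist_force': [0.0652, 1.1866, 0.1982], 'torque': [-0.1124, -0.0168, 0.0254], 'gripper_width': 0.6531, 'grasp_force': 0.0, 'joint_pos': [-0.4283, 0.28, 1.6417, 0.2065, 1.2634, -0.2439]}
tip along 0.008442024825178973 side 0.0011988879550885276 F 1.1655191099761835 0.2319688268415365
scene arbor_head [(0.79, [0.5705, 0.0311, 0.1371])]
scene arbor [(0.7, [0.5686, 0.0341, 0.039])]
side arbor_head [(0.66, [0.5634, 0.0303, 0.1365])]
side arbor [(0.58, [0.5413, -0.0493, 0.0453])]
side drift_tip [(0.55, [0.5771, 0.0796, 0.0237])]
side drift [(0.74, [0.5623, 0.0112, 0.0206]), (0.57, [0.564, 0.0028, 0.0222])]
scene drift [(0.85, [0.5559, 0.0078, 0.0205])]
scene drift_tip [(0.82, [0.5797, 0.0773, 0.0256]), (0.66, [0.5674, 0.0313, 0.0984])]
```

View pics/t.png

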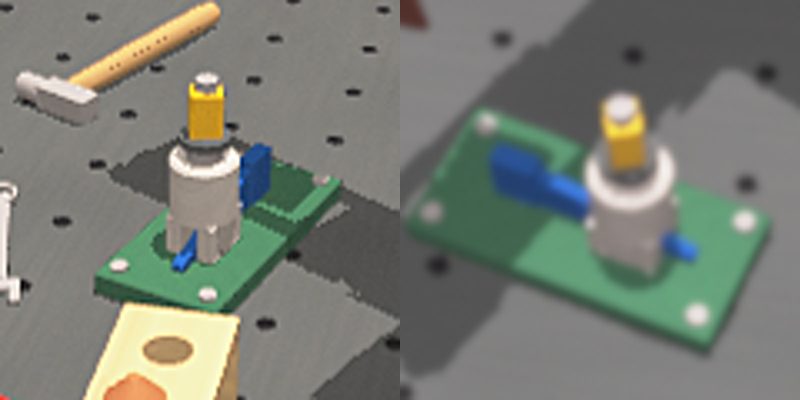

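The drift lies flat through the slot with its tip out at the far side ((183,262) in the side half, (683,247) in the scene half). The arbor stands upright and raised in the sleeve at about (207,110). I'm handing in.

```bash
python3 -c "
from h import *
print(robot.close_job())"
```

```text
the job is handed in; nothing more can be done
None
```

The job is handed in, though no verdict came back: the arbor was seated with a push of about 13 N and let go, then the drift broke it loose at about 28 N; it stands about 7 mm higher, upright, with the drift left through the slot (tip about 47 mm past the axis) and the gripper clear.

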